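# Seal a dish in the storage chamber with its lock collar

## Robot

A 6-joint arm with a two-finger parallel gripper is mounted at the origin on the work surface; the furniture and walls round the work are solid. World frame = base frame: x ahead of the robot, y to its left, z up, the work surface at z = 0. Lengths are in m, angles in degrees, forces in N, time in s.
With the tool pointing down it reaches from about 0.25 to 0.725 m from the base axis. Payload 9.7 kg.
Tool frame: the origin (TCP) lies midway between the tips of the shut fingers; the grasp point (between the pads) lies 19 mm behind it; z points along the fingers, x is the direction in which the jaws open and shut, and the axes are right-handed (so a half turn about z gives the same grasp; the last joint's range is limited). The gripper opens to 85 mm and grips with 20 to 120 N. Pads are 22 mm wide; open, the fingers measure 114 mm over their backs; the gripper's body (76 mm by 85 mm) begins 54 mm behind the grasp point. The pads swing forward as they close: fully open they stand 13 mm farther back than shut.
Start: joints at [-69.442, 4.979, 10.078, 95.1, 0, 90], TCP at [0.193, -0.515, 0.231] pointing down, gripper open.
Joint ranges: [-179.16, 179.16], [-48.56, 103.87], [-65.8, 70.77], [-126.05, 130.52], [-82.76, 87.17], [-180, 180]. Speed limits (degrees/s): [127.2, 127.2, 147.25, 180, 180, 180].

## Interface

Orientations are given as [roll, pitch, yaw] about the fixed x, y, z axes, in that order (R = Rz(yaw) Ry(pitch) Rx(roll)).
In Python, from workcell import bot, optics gives the robot as it stands.
- The arm moves only by the shell command python3 -m creep 'ROWS' [FORCE]. ROWS is JSON, a list of rows, each a list of 7 numbers: the shift along the tool's x, y, z in m, then the turn, a rotation vector about the tool's x, y, z in rad, then the opening, from 0 (shut) to 1 (fully open). A call has 1 to 8 rows; each row is the pose to reach, as a shift and turn from the pose commanded when the call began, along the tool's axes at that moment; what a row does not reach only later rows make up. A row lasts 1/10 s, in which the tool goes at most 50 mm and 8.59 degrees, less where a joint would pass 70% of its speed; a pose out of reach is approached as far as the arm can. A call with a gripper value outside its range is refused whole. The fingers move at their own pace and stop on an object; FORCE is the grip in N (left out, the last holds). Time passes only in rows, so rows that repeat a pose let the fingers close. It gives the time, the measured TCP pose, the force and the opening at its end, in the units of the state.
- bot.get_obs(): the state, without advancing time (a new reading comes with each control period).
- optics.camera(name): name is "scene" or "top"; returns the picture (400x640x3 uint8, red, green, blue); there is no depth.
- optics.camera_params(name): a dict with "camera_matrix" (3x3 intrinsics, pixels), "R" (3x3) and "t" (3): a world point X has camera coordinates R X + t. Camera axes: x right, y down, z forward; pixel columns grow to the right and rows downward; lengths in m; the calibration is good to about 2 mm. A picture is of the moment at which its call begins. camera_params takes no time and is no camera call.
- bot.job_done(): hands the job in, once; it reports no verdict.
The state is a dict: "time": time; "q": joint angles; "qd": joint speeds; "joint_efforts": joint torques, N m; "ee_pos": TCP position; "tcp_rot": TCP orientation; "wrist_force": force on the tool from outside, world axes, zero at the start; "torque": the same for the moment, N m; "opening": finger opening in m.
Only numpy, scipy, OpenCV 4.12 (cv2) and the standard library are available. Lean on these libraries where they do the work, as an engineer would, in place of code of your own. Each camera call takes 0.05 s, during which the arm holds its last target.

## Task

Store the clear sample dish in the small grey chamber: open the chamber's hinged lid, set the dish down flat and centred on the round blue-topped pedestal inside, and shut the lid all the way. Only then turn the dark collar on the lid clockwise until the red pointer at its red post lines up with the green mark on the lid rim. Keep the dish level while you carry it, and leave the vial, the dropper bottle and the slide box where they stand.

Things in the scene. Friction and masses are not known exactly. Their poses are not given: they have to be found in the camera images.
- dish_center (a point): Loose clear lidded dish with a few grains in it, round, lying flat on the table: 64 mm across by eye, 59 mm across and 13 mm high to the touch. Mass about 30 g. This point is its centre, half-way up (6.5 mm above its underside); z is its axis.
- pedestal (a point): Centre of the top of the chamber's pedestal, 24 mm above the table: round, white, 52 mm across, with a 48 mm blue pad. It stands 12 mm above the base plate; the dish overhangs it all round, so fingers can reach below the dish's underside. Chamber frame: x from the lid's knob (front) to the hinge (back), y left, z up. When shut, the lid's skirt (inside radius 41 mm) leaves 22 mm of height over it.
- lid_hinge (a point): Middle of the lid's hinge pin, which lies along the chamber's y, at (60, 0, -4) mm in the pedestal's frame, 20 mm above the table.
- base_plate (a point): Centre of the top of the chamber's grey base plate, 136 x 124 x 12 mm (x, y, z), fixed to the table; same axes as the pedestal's frame.
- lid (a joint): Hinge of the round aluminium lid (102 mm across; rim top 54 mm above the table when shut). 0 = fully shut (a stop), grows as the front rises, 1.57 = upright, stop at 1.85 rad. Starts nearly shut. Friction of about 0.25 N m holds it at any angle; up to 3 N at the knob moves it. Open it to 1.6 or more to make room for loading the dish.
- lid_knob (a point): Centre of the black knob at the lid's front: a round bar 16 mm in diameter, 16 mm long, along the chamber's y; pinched along y from above it pivots between the fingers as the lid swings. With the lid shut it is at (-77, 0, 27) mm in the pedestal's frame, 51 mm above the table. It moves round the hinge pin on a 140 mm radius. It stands 26 mm out from the lid's rim.
- collar (a joint): Captive dark ribbed collar (80 mm across, 12 mm high) on the lid, turning about the lid's axis (through the pedestal's centre when shut). Grows clockwise seen from above: 0 = pointer at the white mark (unlocked), 1.45 rad = at the green mark (locked). Stops at 0 and 1.80, so it can be turned too far. Friction of about 0.12 N m holds it where it is left; about 4 N at the post turns it.
- collar_post (a point): Middle of the red upright post on the collar, 12 mm in diameter, 24 mm high, 33 mm from the collar's axis. Lid shut: foot 66 mm, top 90 mm above the table. In the chamber's frame it lies at -80 degrees from +x about the axis (nearly -y, right) at joint value 0 and moves towards -x (front) as the joint grows. A red pointer line runs outward from its foot.
- locked_mark (a point): The green locked mark on the lid's rim, 45 mm from the collar's axis. It moves with the lid. A white mark on the rim shows the unlocked place.
- vial_center (a point): Bystander: small standing vial with black cap, 23 mm across, 54 mm high; point half-way up.
- dropper_center (a point): Bystander: standing amber dropper bottle, 31 mm across, 91 mm high; point half-way up.
- slide_box_center (a point): Bystander: grey plastic slide box lying flat, 96 x 62 x 26 mm; point half-way up.
- dish: The same dish; this point lies at the centre of its underside, z its axis (up).
There are look-alikes about, which are no part of the job. Of the things that look like the part that bears pedestal, the largest one is meant. What is shaped like the dish but yellow is not meant.

How it is judged (in metres and radians):
On the way, in this order (a step that is already met when the one before it is completed fails the run):
1. the lid is swung open (value of joint lid above 1.2 rad), for 0.2 s.
2. the dish lies flat on the pedestal, let go (horizontal distance between dish_center and pedestal below 0.009 m and z of dish_center in the frame of pedestal between 0.002 and 0.0105 m and angle between dish_center's own z axis and vertical below 0.1 rad and contact force between the fingers and dish below 0.05 N), for 0.2 s.
3. the lid is shut over the dish, with the collar not yet locked (horizontal distance between dish_center and pedestal below 0.009 m and z of dish_center in the frame of pedestal between 0.002 and 0.0105 m and angle between dish_center's own z axis and vertical below 0.1 rad and value of joint lid below 0.05 rad and value of joint collar below 1.25 rad), for 0.2 s.
4. the collar is turned to its green mark with the lid shut (value of joint lid below 0.05 rad and value of joint collar between 1.33 and 1.57 rad), for 0.2 s.
At the end, for the whole second after the job is handed in: The dish lies flat and at rest on the pedestal, centred within 9 mm; the lid is shut (below 0.05 rad); the collar rests within 0.12 rad of its green mark (1.45 rad); vial, dropper bottle and slide box are within 20 mm of where they stood (all of step 4 and horizontal distance between dish_center and pedestal below 0.009 m and z of dish_center in the frame of pedestal between 0.002 and 0.0105 m and angle between dish_center's own z axis and vertical below 0.1 rad and distance of each of vial_center, dropper_center, slide_box_center from where it was at the start of the episode below 0.02 m and velocity of joint collar between -0.02 and 0.02 rad/s and linear speed of dish below 0.02 m/s); the robot touches nothing.
It fails at once if the dish is tipped by more than 0.6 rad (angle between dish_center's own z axis and vertical above 0.6 rad).
It fails at once if a bystander is pushed more than 20 mm or knocked over (distance of any of vial_center, dropper_center, slide_box_center from where it was at the start of the episode above 0.02 m or angle between any of vial_center, dropper_center, slide_box_center's own z axis and vertical above 0.5 rad).
It also fails if it takes over 72 s, if anything falls off the work surface, if the arm or the gripper's body presses on something with over 40 N, if the wrist force passes 120 N, or if a joint passes its speed limit or range.

## Working session

There is one attempt and no reset: what is moved stays moved. The work goes in short steps, Python scripts to look and compute and a shell command to move; the robot and the scene stay as the last step left them, time stands still between calls to the robot, and variables do not carry over. Pictures are saved under pics/ and viewed, and the job is handed in when it is done.

```bash
ls; mkdir -p pics; python3 - <<'E'
from workcell import bot, optics
import cv2
o=bot.get_obs(); print({k:o[k] for k in('time','ee_pos','tcp_rot','opening','q')})
for n in('scene','top'):
    im=optics.camera(n); cv2.imwrite(f'pics/{n}0.png',im[:,:,::-1]); 
    p=optics.camera_params(n); print(n,p)
E
```

```text
pics
{'time': 0.0, 'ee_pos': array([ 0.1930581 , -0.51474857,  0.23057855]), 'tcp_rot': array([-1.79998079e+02,  7.58562507e-02, -6.94453306e+01]), 'opening': 0.08578024307683982, 'q': array([-6.94422803e+01,  5.00935330e+00,  1.00320784e+01,  9.50985812e+01,
        1.92457578e-03,  9.00030503e+01])}
scene {'camera_matrix': array([[505.68609303,   0.        , 309.5292773 ],
       [  0.        , 505.68609303, 196.90936526],
       [  0.        ,   0.        ,   1.        ]]), 'R': array([[ 0.9036208 , -0.4281776 ,  0.01154927],
       [-0.29754514, -0.6468749 , -0.70215365],
       [ 0.3081174 ,  0.63104422, -0.71193178]]), 't': array([-0.46139977,  0.20107627,  1.42904596])}
top {'camera_matrix': array([[400.39486221,   0.        , 319.28718085],
       [  0.        , 400.39486221, 196.63572393],
       [  0.        ,   0.        ,   1.        ]]), 'R': array([[-0.01013371, -0.99988657,  0.01114248],
       [-0.98528665,  0.0080833 , -0.17071872],
       [ 0.17060929, -0.01270855, -0.9852568 ]]), 't': array([-0.02670062,  0.49933458,  1.10439041])}
```

View pics/scene0.png

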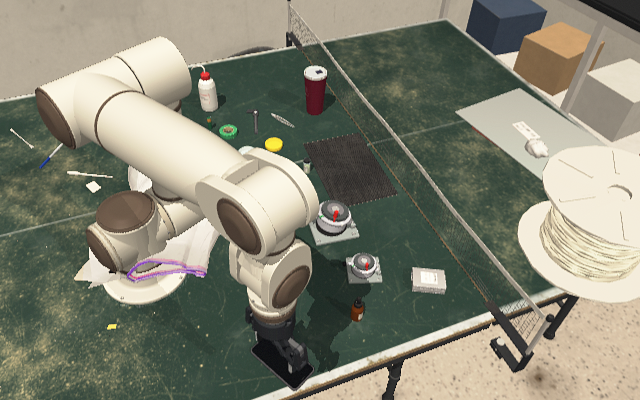

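View pics/top0.png

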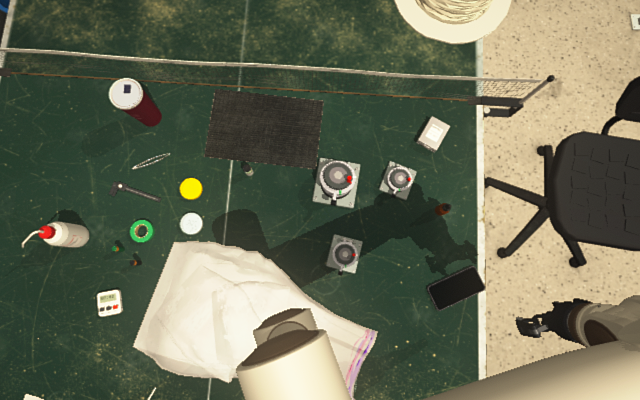

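The top view shows three chambers, the largest near (336,182). There is a white or clear disc near (191,223), a yellow one at (190,188), the vial near (247,168), the dropper at (442,209) and the slide box at (433,133). I'll zoom in next.

```bash
cat > h.py <<'E'
import numpy as np, cv2
from workcell import bot, optics
def ray(cam,u,v):
    p=optics.camera_params(cam);K,R,t=p['camera_matrix'],np.array(p['R']),np.array(p['t'])
    return -R.T@t, R.T@np.linalg.solve(K,[u,v,1.])
def onz(cam,u,v,z):
    c,d=ray(cam,u,v); return c+d*(z-c[2])/d[2]
def proj(cam,X):
    p=optics.camera_params(cam); c=np.array(p['R'])@np.array(X)+p['t']; c=p['camera_matrix']@c; return c[:2]/c[2]
def crop(cam,x0,y0,x1,y1,s,name):
    im=optics.camera(cam); c=im[y0:y1,x0:x1,::-1]
    c=cv2.resize(c,None,fx=s,fy=s,interpolation=cv2.INTER_CUBIC); cv2.imwrite('pics/'+name,c); return im
E
python3 - <<'E'
import cv2,numpy as np
im=cv2.imread('pics/top0.png')
a=cv2.resize(im[140:225,290:430],None,fx=5,fy=5,interpolation=cv2.INTER_CUBIC)
cv2.imwrite('pics/t1.png',a)
cv2.imwrite('pics/t2.png',cv2.resize(im[150:250,110:270],None,fx=5,fy=5,interpolation=cv2.INTER_CUBIC))
s=cv2.imread('pics/scene0.png')
cv2.imwrite('pics/s1.png',cv2.resize(s[185:295,290:400],None,fx=5,fy=5,interpolation=cv2.INTER_CUBIC))
E
```

```text
(no output)
```

View pics/t1.png

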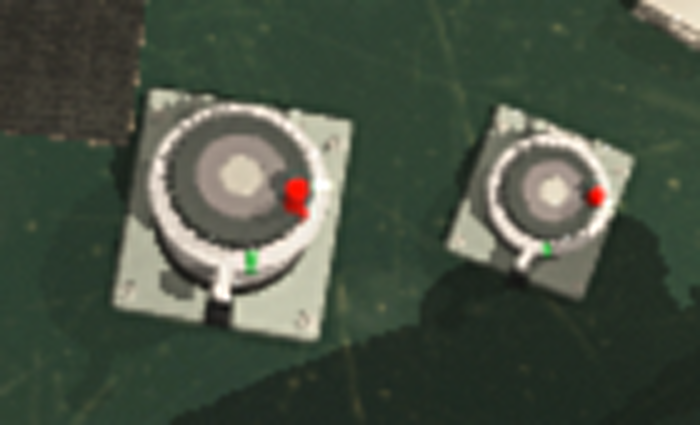

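View pics/t2.png

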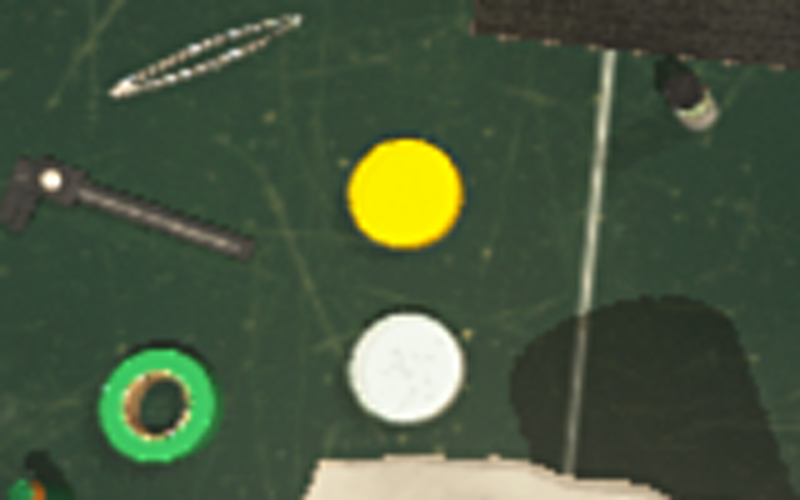

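View pics/s1.png

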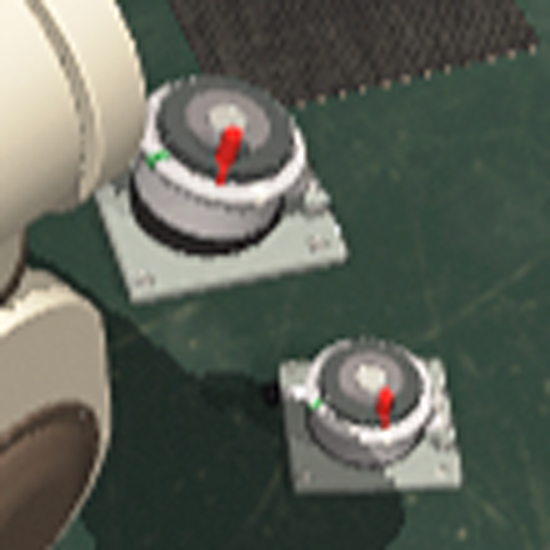

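```bash
cat > m1.py <<'E'
from h import *
im=cv2.imread('pics/top0.png'); 
def off(x,y): return (x+.5)/5-.5+290,(y+.5)/5-.5+140
C=[onz('top',*off(*c),0.012) for c in [(150,89),(352,122),(318,341),(113,303)]]
C=np.array(C); print(C.round(4)); ctr=C.mean(0)
print('side',[np.linalg.norm(C[i]-C[(i+1)%4]).round(4) for i in range(4)])
bx=(C[0]+C[1]-C[2]-C[3]); print('ctr',ctr,'xyaw',np.degrees(np.arctan2(bx[1],bx[0])))
by=(C[0]+C[3]-C[1]-C[2]); print('y yaw-90',np.degrees(np.arctan2(by[1],by[0]))-90)
hsv=cv2.cvtColor(im,cv2.COLOR_BGR2HSV)
m=((hsv[:,:,2]>130)&(hsv[:,:,1]<70)).astype(np.uint8); m[:205]=0;m[240:]=0;m[:,:172]=0;m[:,210:]=0
cs=max(cv2.findContours(m,0,cv2.CHAIN_APPROX_NONE)[0],key=cv2.contourArea)
(x,y),r=cv2.minEnclosingCircle(cs);M=cv2.moments(m);cx,cy=M['m10']/M['m00'],M['m01']/M['m00']
print('dish px',x,y,r,cx,cy,cv2.contourArea(cs)); print('dish',onz('top',cx,cy,.011), 'mm/px',np.linalg.norm(onz('top',cx+1,cy,.011)-onz('top',cx,cy,.011)))
for n,px in dict(vial=(250,173),dropper=(442,211),box=(433,133)).items(): print(n,onz('top',*px,.01))
E
python3 m1.py
```

```text
[[ 0.6237 -0.0338  0.012 ]
 [ 0.6025 -0.1544  0.012 ]
 [ 0.4704 -0.1308  0.012 ]
 [ 0.494  -0.0107  0.012 ]]
side [np.float64(0.1225), np.float64(0.1342), np.float64(0.1224), np.float64(0.1318)]
ctr [ 0.54765218 -0.08245765  0.012     ] xyaw -10.112524736668583
y yaw-90 -10.547718391986933
dish px 191.0 223.5 11.543496131896973 190.87593052109182 223.27047146401986 371.5
dish [0.42920907 0.34191735 0.011     ] mm/px 0.0028931092997146425
vial [0.57783394 0.17365927 0.01      ]
dropper [ 0.45895458 -0.39226379  0.01      ]
box [ 0.69849949 -0.37977661  0.01      ]
```

```bash
cat >> h.py <<'E'
CX,CY,CYAW=0.5477,-0.0825,np.radians(-10.3)
def ch(x,y,z):
    c,s=np.cos(CYAW),np.sin(CYAW); return np.array([CX+c*x-s*y,CY+s*x+c*y,0.024+z])
def knob(th):
    a=np.array([-137,31.])/1000; # x,z ; opening raises front
    c,s=np.cos(th),np.sin(th); x=a[0]*c+a[1]*s; z=-a[0]*s+a[1]*c
    return ch(0.06+x,0,-0.004+z)
def lidpt(x,y,z,th):  # chamber pt of shut lid rotated
    X,Z=x-.06,z+.004; c,s=np.cos(th),np.sin(th); return ch(.06+X*c+Z*s,y,-.004-X*s+Z*c)
E
python3 - <<'E'
from h import *
im=cv2.imread('pics/top0.png'); g=im.sum(2)
m=(g[196:210,325:345]<150); print((g[194:212,326:342]//3))
for th in (0,.05,.1,.15,.2,.3): print(th,proj('top',knob(th)),proj('scene',knob(th)),knob(th).round(4), 'ctr',proj('top',lidpt(0,0,.044,th)).round(1),'mark?')
E
```

```text
[[ 25  37  58  74  82  79  93 158 236 232 204 159 151  98 100 139]
 [ 47  25  28  44  64  87 129 176 237 233 201 152 148 143 146 151]
 [ 84  62  38  41  34  44 102 190 237 231 181 180 151 122 101  92]
 [ 92  88  97 117  57  40 122 238 241 226 100  72  57  47  42  44]
 [ 87  87 115 173 160 112 137 245 245 227  67  35  40  62 102 124]
 [ 89  92 118 176 171 115  91 180 224 244 138 159 166 178 183 185]
 [163 160 164 179 162  69  34  64  91 109 112 191 191 189 190 190]
 [172 171 172 177 160  47  26  29  25  31  98 196 194 189 188 188]
 [167 171 176 173 131  38  34  40  39  45 112 198 194 190 190 189]
 [123 150 160 164 121  36  32  37  39  55 120 198 196 192 192 193]
 [ 66  77  81  87  67  28  27  29  30  50 121 186 190 192 195 196]
 [ 47  49  50  50  48  42  39  39  32  41  79 123 150 161 169 176]
 [ 52  48  51  48  48  49  48  49  46  45  50  59  70  75  80  90]
 [ 56  52  55  54  55  53  54  55  54  53  50  53  49  47  47  48]
 [ 54  54  55  55  56  53  54  55  57  57  55  54  52  50  50  49]
 [ 52  53  54  53  53  53  55  57  56  57  55  56  54  53  57  55]
 [ 52  52  54  54  53  56  58  56  55  54  56  55  56  56  56  54]
 [ 52  54  55  54  55  55  55  55  54  55  54  56  56  56  54  54]]
0 [332.61902667 205.47741224] [307.86294322 220.35500049] [ 0.4719 -0.0687  0.051 ] ctr [337.3 178. ] mark?
0.05 [332.82467231 204.52313315] [308.44833512 218.70054361] [ 0.4736 -0.069   0.0578] ctr [337.5 177. ] mark?
0.1 [333.0508026  203.44571458] [309.14807937 217.03644195] [ 0.4757 -0.0694  0.0645] ctr [337.7 175.9] mark?
0.15 [333.29709587 202.24625981] [309.96124025 215.36724937] [ 0.478  -0.0698  0.0711] ctr [337.9 174.7] mark?
0.2 [333.56314765 200.92634622] [310.88650939 213.69761295] [ 0.4807 -0.0703  0.0776] ctr [338.2 173.5] mark?
0.3 [334.15248158 197.93392341] [313.06624117 210.37596766] [ 0.487  -0.0715  0.0901] ctr [338.6 171. ] mark?
```

The lid pose fits θ≈0.15, which puts the knob at about (0.478,-0.070,0.071). The base plate centre is at (0.548,-0.0825) with yaw -10.3°. I'll write a helper that works out shifts in the tool frame, then start moving.

```bash
cat >> h.py <<'E'
from scipy.spatial.transform import Rotation as Ro
def state(): 
    o=bot.get_obs(); print('t',round(o['time'],2),'p',o['ee_pos'].round(4),'rpy',o['tcp_rot'].round(2),'F',np.round(o['wrist_force'],1),'op',round(o['opening'],4),'q',o['q'].round(1)); return o
def delta(pos,yaw=None,rpy=None):
    o=bot.get_obs(); R=Ro.from_euler('xyz',o['tcp_rot'],degrees=True)
    T=Ro.from_euler('xyz',rpy if rpy is not None else [180,0,yaw],degrees=True)
    print('shift',(R.inv().apply(np.array(pos)-o['ee_pos'])).round(4),'rot',(R.inv()*T).as_rotvec().round(4))
E
python3 -m creep '[[0,0,0,0,0,0.1,0.5],[0,0.0,0,0,0,0.2,0.5]]'
python3 - <<'E'
from h import *
state(); delta([.478,-.07,.15],79.7); delta([.478,-.07,.15],-100.3)
E
```

```text
time: 0.3
ee_pos: [0.1931, -0.5148, 0.2308]
tcp_rot: [180.0, 0.0, -81.1]
wrist_force: [-0.4, 0.7, 0.3]
opening: 0.0595
t 0.3 p [ 0.1931 -0.5148  0.2308] rpy [ 1.7999e+02  5.0000e-02 -8.1130e+01] F [-0.4  0.7  0.3] op 0.0595 q [-69.4   5.   10.1  95.1   0.  101.7]
shift [-0.3955 -0.3501  0.0811] rot [-1.100e-03  4.000e-04 -2.807e+00]
shift [-0.3955 -0.3501  0.0811] rot [3.000e-04 8.000e-04 3.346e-01]
```

```bash
python3 -m creep '[[-0.02,-0.018,0,0,0,-0.14,0.5],[-0.04,-0.036,0,0,0,-0.28,0.5],[-0.062,-0.055,0,0,0,-0.42,0.5],[-0.085,-0.075,0,0,0,-0.56,0.5],[-0.11,-0.097,0,0,0,-0.7,0.5],[-0.135,-0.12,0,0,0,-0.84,0.5],[-0.16,-0.142,0,0,0,-0.98,0.5],[-0.185,-0.164,0,0,0,-1.12,0.5]]'
python3 - <<'E'
from h import *
state(); delta([.478,-.07,.15],79.7)
E
```

```text
time: 1.1
ee_pos: [0.3262, -0.3051, 0.231]
tcp_rot: [-180.0, 0.0, -16.4]
wrist_force: [0.7, 0.7, 0.3]
opening: 0.0422
t 1.1 p [ 0.3262 -0.3051  0.231 ] rpy [-1.7999e+02  2.0000e-02 -1.6410e+01] F [0.7 0.7 0.3] op 0.0422 q [-43.1  -9.1  -3.6  95.5   0.   63.3]
shift [ 0.0792 -0.2684  0.081 ] rot [-4.0000e-04  1.0000e-04 -1.6775e+00]
```

```bash
python3 -m creep '[[0.007,-0.024,0,0,0,-0.14,0.5],[0.014,-0.048,0,0,0,-0.28,0.5],[0.021,-0.072,0,0,0,-0.42,0.5],[0.028,-0.096,0,0,0,-0.56,0.5],[0.036,-0.12,0,0,0,-0.7,0.5],[0.043,-0.145,0,0,0,-0.84,0.5],[0.05,-0.17,0,0,0,-0.98,0.5],[0.058,-0.195,0,0,0,-1.12,0.5]]'
python3 - <<'E'
from h import *
state(); delta([.478,-.07,.15],79.7)
E
```

```text
time: 1.9
ee_pos: [0.4378, -0.1353, 0.231]
tcp_rot: [-180.0, 0.0, 47.8]
wrist_force: [1.0, -0.4, -0.1]
opening: 0.0427
t 1.9 p [ 0.4378 -0.1353  0.231 ] rpy [-1.7998e+02  1.0000e-02  4.7770e+01] F [ 1.  -0.4 -0.1] op 0.0427 q [-17.2  -7.5  -2.2  95.3  -0.   25.1]
shift [ 0.0754 -0.0141  0.081 ] rot [-5.000e-04  1.000e-04 -5.573e-01]
```

```bash
python3 -m creep '[[0.018,-0.003,0.02,0,0,-0.14,0.5],[0.037,-0.007,0.04,0,0,-0.28,0.5],[0.056,-0.01,0.06,0,0,-0.42,0.5],[0.0754,-0.0141,0.08,0,0,-0.557,0.5],[0.0754,-0.0141,0.08,0,0,-0.557,0.5],[0.0754,-0.0141,0.08,0,0,-0.557,0.5]]'
python3 - <<'E'
from h import *
state(); delta(knob(.15)-[0,0,.019],79.7)
crop('scene',270,150,400,280,5,'s2.png');crop('top',270,120,400,240,5,'t3.png')
E
```

```text
time: 2.5
ee_pos: [0.4777, -0.0711, 0.1511]
tcp_rot: [-179.9, 0.0, 79.3]
wrist_force: [0.5, -0.1, 0.8]
opening: 0.0426
t 2.5 p [ 0.4777 -0.0711  0.1511] rpy [-1.7993e+02  1.0000e-02  7.9260e+01] F [ 0.5 -0.1  0.8] op 0.0426 q [-8.5 -5.  -8.8 86.3 -0.   2.3]
shift [0.0013 0.0002 0.099 ] rot [-0.0012  0.0003 -0.0077]
```

View pics/s2.png

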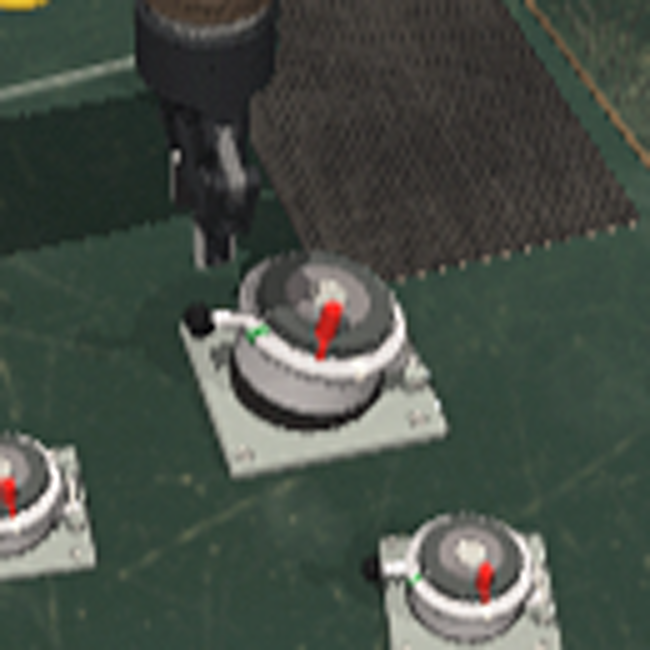

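View pics/t3.png

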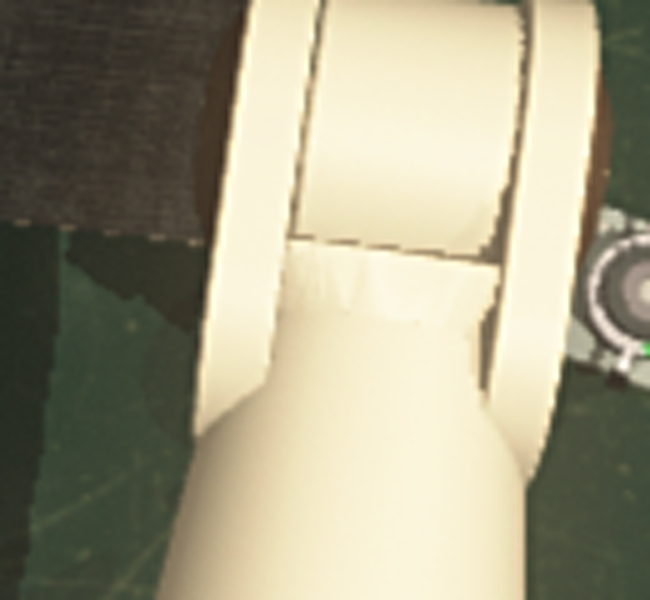

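The knob is at scene (310,214), which agrees with the top view (θ≈0.15–0.19). The gripper is directly above it. I'll check the base corners in this view and then descend.

```bash
python3 -m creep '[[0.001,0,0.04,0,0,-0.007,0.5],[0.001,0,0.08,0,0,-0.007,0.5],[0.001,0.0005,0.098,0,0,-0.007,0.5],[0.001,0.0005,0.098,0,0,-0.007,0.5],[0.001,0.0005,0.098,0,0,-0.007,0]]' 40
python3 - <<'E'
from h import *
state()
for a,s in (((-.068,-.062),(316.4,244.8)),((.068,-.062),(359.2,236.6)),((-.068,.062),(306.2,214.4))): print(proj('scene',ch(*a,-.012)).round(1),s)
crop('scene',270,150,400,280,5,'s3.png')
E
```

```text
time: 3.1
ee_pos: [0.4792, -0.071, 0.0547]
tcp_rot: [179.9, 0.0, 79.7]
wrist_force: [0.2, -0.2, 0.5]
opening: 0.0296
t 3.1 p [ 0.4792 -0.071   0.0547] rpy [179.92   0.    79.66] F [ 0.2 -0.2  0.5] op 0.0296 q [ -8.4  -3.7 -18.3  75.4  -0.    1.9]
[316.2 243.9] (316.4, 244.8)
[360.1 235.1] (359.2, 236.6)
[305.4 213.8] (306.2, 214.4)
```

View pics/s3.png

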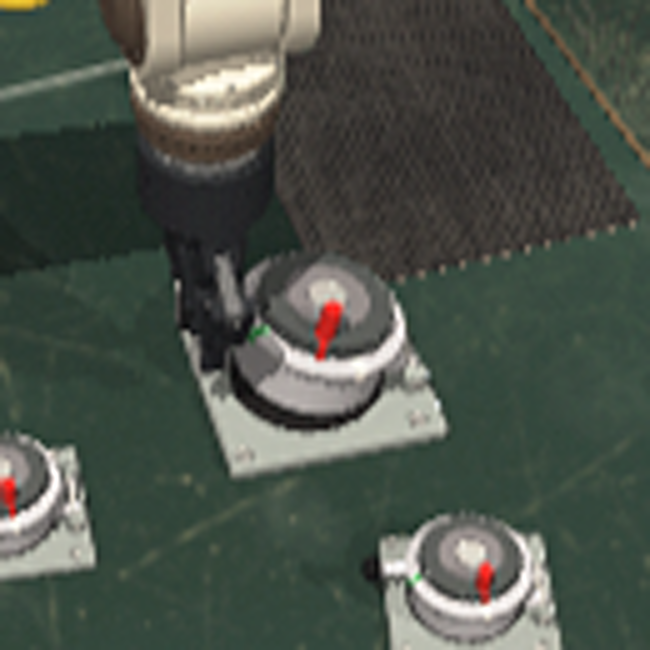

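```bash
python3 -m creep '[[0,0,0,0,0,0,0],[0,0,0,0,0,0,0],[0,0,0,0,0,0,0],[0,0,0,0,0,0,0]]' 40
python3 - <<'E'
from h import *
state(); bx=np.array([np.cos(CYAW),np.sin(CYAW),0])
p0=bot.get_obs()['ee_pos']
for t0 in (.15,.18):
  for th in (.15,.3,.5,.7,.9,1.1,1.3,1.5,1.65,1.75): 
    d=knob(th)-knob(t0); print(th,'y',(d@bx).round(4),'z',-d[2].round(4))
E
```

```text
time: 3.55
ee_pos: [0.4797, -0.07, 0.0549]
tcp_rot: [179.9, -0.1, 79.8]
wrist_force: [0.5, 5.0, 1.4]
opening: 0.0151
t 3.55 p [ 0.4797 -0.07    0.0549] rpy [ 1.7987e+02 -8.0000e-02  7.9760e+01] F [0.5 5.  1.4] op 0.0151 q [ -8.3  -3.8 -18.3  75.4   0.1   1.9]
0.15 y 0.0 z -0.0
0.3 y 0.0091 z -0.019
0.5 y 0.0255 z -0.0418
0.7 y 0.046 z -0.0608
0.9 y 0.07 z -0.0755
1.1 y 0.0963 z -0.085
1.3 y 0.1241 z -0.0892
1.5 y 0.1521 z -0.0877
1.65 y 0.1726 z -0.083
1.75 y 0.1858 z -0.0782
0.15 y -0.0016 z 0.0039
0.3 y 0.0075 z -0.0151
0.5 y 0.0239 z -0.0379
0.7 y 0.0444 z -0.0569
0.9 y 0.0684 z -0.0716
1.1 y 0.0947 z -0.0811
1.3 y 0.1225 z -0.0853
1.5 y 0.1505 z -0.0838
1.65 y 0.171 z -0.0791
1.75 y 0.1842 z -0.0743
```

```bash
python3 -m creep '[[0,0.0022,-0.0045,0,0,0,0],[0,0.0083,-0.017,0,0,0,0],[0,0.016,-0.029,0,0,0,0],[0,0.0247,-0.0398,0,0,0,0],[0,0.0345,-0.0498,0,0,0,0],[0,0.0452,-0.0588,0,0,0,0],[0,0.057,-0.067,0,0,0,0],[0,0.0692,-0.0735,0,0,0,0]]'
python3 - <<'E'
from h import *
state(); crop('scene',270,130,400,260,5,'s4.png')
E
```

```text
time: 4.35
ee_pos: [0.5469, -0.0822, 0.1273]
tcp_rot: [-179.9, -0.1, 79.8]
wrist_force: [0.7, 3.9, -8.2]
opening: 0.0153
t 4.35 p [ 0.5469 -0.0822  0.1273] rpy [-1.7994e+02 -5.0000e-02  7.9760e+01] F [ 0.7  3.9 -8.2] op 0.0153 q [-8.6  4.6 -1.8 83.6  0.1  1.7]
```

View pics/s4.png

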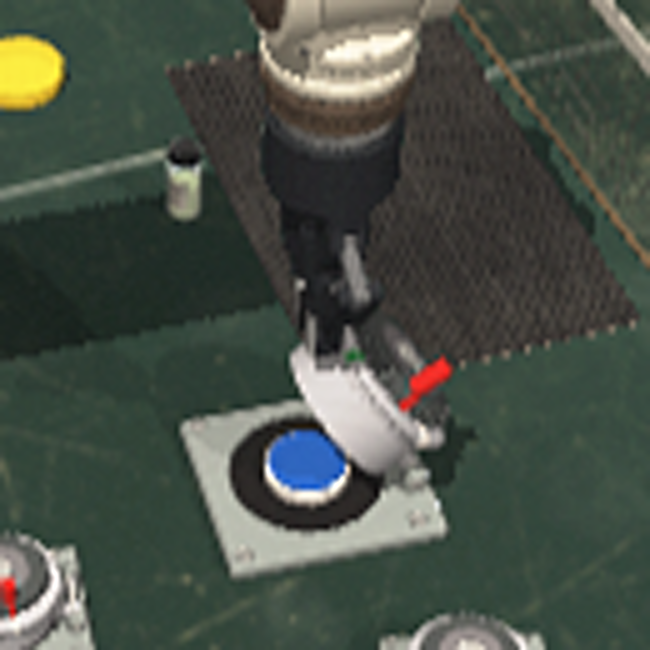

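```bash
python3 -m creep '[[0,0.013,-0.005,0,0,0,0],[0,0.0263,-0.0095,0,0,0,0],[0,0.04,-0.0122,0,0,0,0],[0,0.0541,-0.0137,0,0,0,0],[0,0.068,-0.0135,0,0,0,0],[0,0.0821,-0.0122,0,0,0,0],[0,0.096,-0.009,0,0,0,0],[0,0.109,-0.0052,0,0,0,0]]'
python3 -m creep '[[0,0.007,0.003,0,0,0,0],[0,0.009,0.004,0,0,0,0],[0,0.009,0.004,0,0,0,0]]'
python3 - <<'E'
from h import *
state(); crop('scene',270,130,400,260,5,'s5.png')
print(proj('scene',ch(0,0,0)))
E
```

```text
time: 5.2
ee_pos: [0.6541, -0.1019, 0.1327]
tcp_rot: [-180.0, -0.0, 79.8]
wrist_force: [-3.4, 2.8, -1.7]
opening: 0.0153
time: 5.5
ee_pos: [0.6634, -0.1036, 0.1287]
tcp_rot: [179.9, -0.0, 79.8]
wrist_force: [2.3, 2.2, 2.6]
opening: 0.0151
t 5.5 p [ 0.6634 -0.1036  0.1287] rpy [ 1.7991e+02 -1.0000e-02  7.9750e+01] F [2.3 2.2 2.6] op 0.0151 q [-8.9 21.  17.7 86.6  0.   1.4]
[332.39290595 221.59609486]
```

View pics/s5.png

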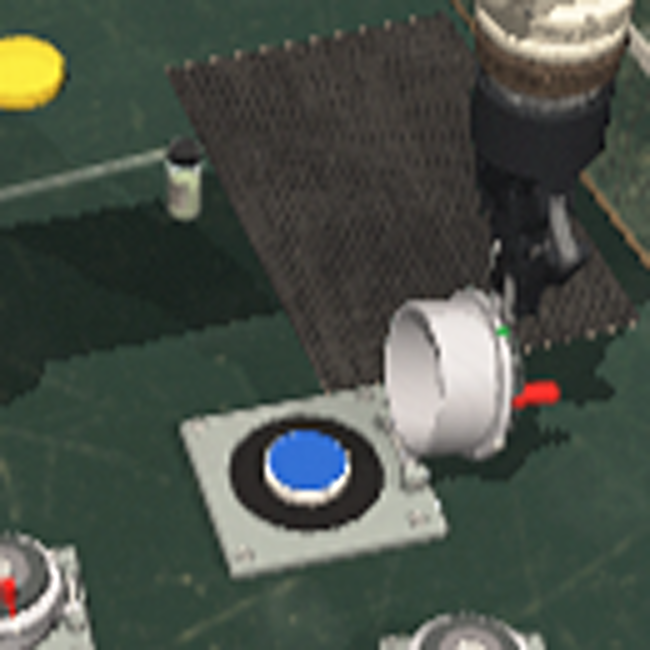

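The lid is open to about 1.75. The blue pad is at scene (331.4,222), against a prediction of (332.4,221.6). Next I release the knob, lift and go to the dish.

```bash
python3 -m creep '[[0,0,0,0,0,0,0.4],[0,0,0,0,0,0,0.4],[0,0,-0.03,0,0,0,0.5],[0,0,-0.07,0,0,0,0.9],[0,0,-0.1,0,0,0,0.9]]'
python3 - <<'E'
from h import *
state(); delta([.4292,.3419,.15],79.75)
im=crop('top',270,100,400,240,5,'t4.png')
E
```

```text
time: 6.05
ee_pos: [0.6626, -0.104, 0.2302]
tcp_rot: [179.9, 0.0, 79.7]
wrist_force: [0.1, -0.4, 0.7]
opening: 0.0701
t 6.05 p [ 0.6626 -0.104   0.2302] rpy [1.7994e+02 3.0000e-02 7.9740e+01] F [ 0.1 -0.4  0.7] op 0.0701 q [-8.9 22.8 31.2 98.4 -0.   1.4]
shift [ 0.3972 -0.3092  0.0797] rot [ 0.001   0.0005 -0.0002]
```

View pics/t4.png

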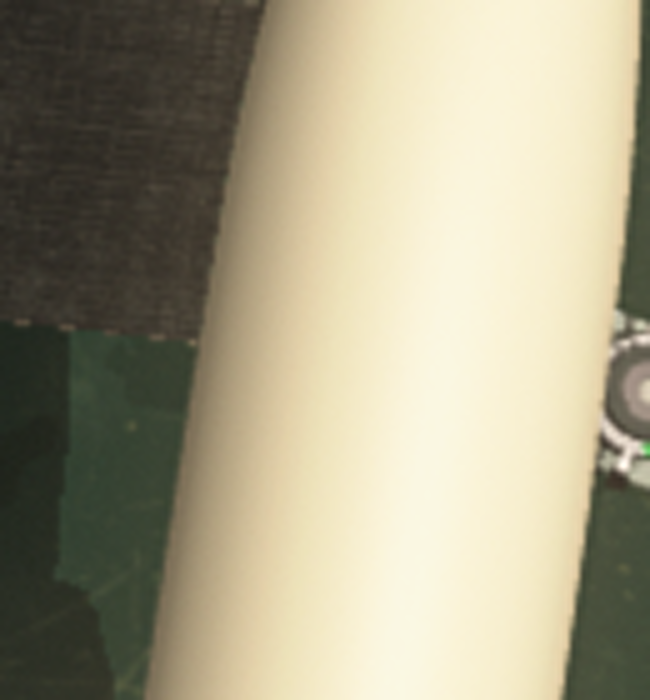

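The arm blocks the top view of the chamber here. I'll carry on to the dish.

```bash
python3 -m creep '[[0.02,-0.015,0,0,0,0,0.95],[0.05,-0.039,0,0,0,0,0.95],[0.085,-0.066,0,0,0,0,0.95],[0.12,-0.093,0,0,0,0,0.95],[0.155,-0.121,0,0,0,0,0.95],[0.19,-0.148,0,0,0,0,0.95],[0.225,-0.175,0,0,0,0,0.95],[0.26,-0.202,0,0,0,0,0.95]]'
python3 -m creep '[[0.035,-0.027,0,0,0,0,0.95],[0.07,-0.054,0,0,0,0,0.95],[0.1,-0.078,0.02,0,0,0,0.95],[0.125,-0.098,0.045,0,0,0,0.95],[0.137,-0.107,0.07,0,0,0,0.95],[0.137,-0.107,0.08,0,0,0,0.95],[0.137,-0.107,0.08,0,0,0,0.95]]'
python3 - <<'E'
from h import *
state(); delta([.4292,.3419,.05],79.75)
im=crop('top',270,100,400,240,5,'t5.png'); im=crop('top',130,150,280,270,5,'t6.png')
crop('scene',200,60,340,180,5,'s6.png')
p=proj('scene',[.4292,.3419,.0065]); print(p)
E
```

```text
time: 6.9
ee_pos: [0.5093, 0.1891, 0.2279]
tcp_rot: [180.0, 0.0, 79.7]
wrist_force: [0.1, 0.0, 0.1]
opening: 0.0808
time: 7.6
ee_pos: [0.4289, 0.3412, 0.1465]
tcp_rot: [-179.9, 0.1, 79.8]
wrist_force: [-0.4, 0.1, 1.0]
opening: 0.0809
t 7.6 p [0.4289 0.3412 0.1465] rpy [-1.7992e+02  1.3000e-01  7.9780e+01] F [-0.4  0.1  1. ] op 0.0809 q [38.5  4.  -0.4 85.8 -0.  48.7]
shift [0.001  0.0003 0.0965] rot [-0.0014  0.0023  0.0006]
[246.79426232 153.43952897]
```

View pics/t5.png

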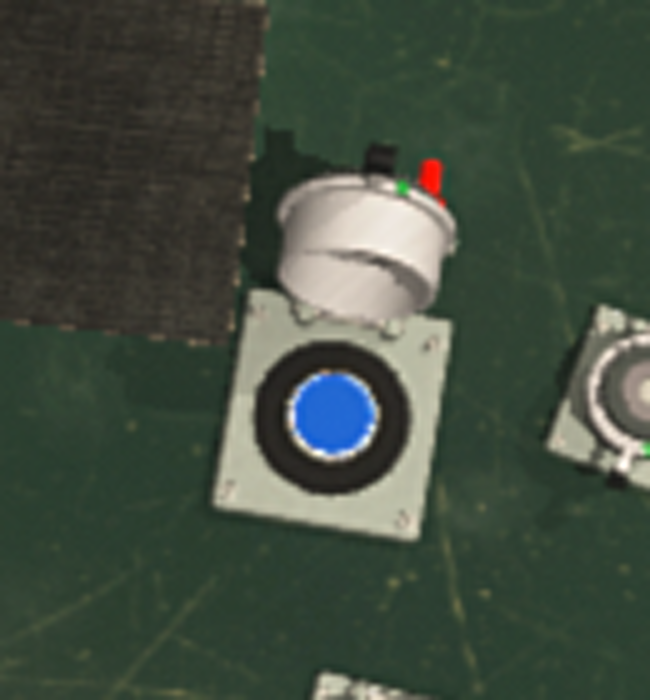

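View pics/s6.png

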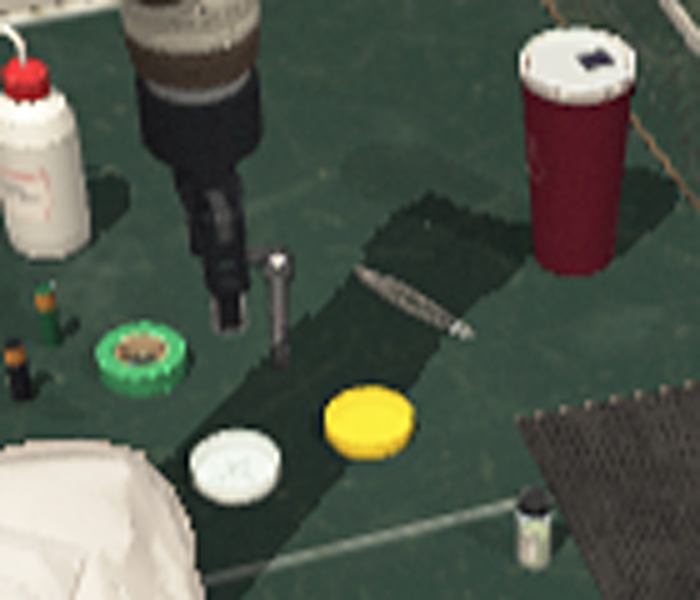

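Scene shows the dish at (247,153), matching its prediction. The top view shows the pad clearly. I'll measure it for the pedestal centre, then descend on the dish.

```bash
python3 -m creep '[[0.001,0,0.045,0,0,0,0.95],[0.001,0,0.09,0,0,0,0.95],[0.001,0,0.125,0,0,0,0.95],[0.001,0,0.14,0,0,0,0.95],[0.001,0,0.14,0,0,0,0.95]]'
python3 - <<'E'
from h import *
state()
for cam in('top','scene'):
    im=optics.camera(cam); h=cv2.cvtColor(im,cv2.COLOR_RGB2HSV)
    m=((h[:,:,0]>100)&(h[:,:,0]<125)&(h[:,:,1]>130)&(h[:,:,2]>80)).astype(np.uint8)
    n,l,s,c=cv2.connectedComponentsWithStats(m)
    for i in range(1,n):
        if 50<s[i,4]<2000: print(cam,s[i],c[i],onz(cam,*c[i],.024).round(4))
o=bot.get_obs()
E
```

```text
time: 8.25
ee_pos: [0.4295, 0.342, 0.0072]
tcp_rot: [-179.9, 0.1, 79.7]
wrist_force: [0.8, 0.5, -0.1]
opening: 0.081
t 8.25 p [0.4295 0.342  0.0072] rpy [-1.7992e+02  1.0000e-01  7.9700e+01] F [ 0.8  0.5 -0.1] op 0.081 q [ 38.5   6.7 -12.9  70.4  -0.   48.8]
top [329 175  16  16 185] [336.11351351 182.26486486] [ 0.5448 -0.0813  0.024 ]
scene [324 216  15  12 147] [330.99319728 221.53061224] [ 0.544  -0.0805  0.024 ]
```

```bash
python3 - <<'E'
import numpy as np
from scipy.optimize import least_squares
P=np.array([[.4797,-.07,.0549],[.5469,-.0822,.1273],[.6541,-.1019,.1327],[.6634,-.1036,.1287]])
b=np.array([np.cos(np.radians(-10.3)),np.sin(np.radians(-10.3))])
x=P[:,:2]@b; z=P[:,2]
f=lambda v: np.hypot(x-v[0],z+v[2]-.020-0*v[1])-.14
r=least_squares(lambda v:np.hypot(x-v[0],z+v[1]-.02)-.14,[.6,.02]); print(r.x,r.fun)
print('model hinge', np.array([.5477,-.0825])@b+.06,'pad',np.array([.5445,-.081])@b+.06)
E
python3 -m creep '[[0,0,0.005,0,0,0,0.95],[0,0,0.01,0,0,0,0.95],[0,0,0.01,0,0,0,0.6],[0,0,0.01,0,0,0,0.5],[0,0,0.01,0,0,0,0.4],[0,0,0.01,0,0,0,0.4]]' 20
python3 - <<'E'
from h import *
state()
crop('scene',200,60,340,180,5,'s7.png')
E
```

```text
[0.61370085 0.01883211] [-5.83505546e-05  7.19011972e-05  4.36298202e-05 -9.14049545e-05]
model hinge 0.6136250180232996 pad 0.6102083825792377
time: 8.95
ee_pos: [0.4299, 0.3431, -0.0016]
tcp_rot: [180.0, -0.0, 79.8]
wrist_force: [-1.0, 0.4, 3.5]
opening: 0.0581
t 8.95 p [ 0.4299  0.3431 -0.0016] rpy [ 1.7998e+02 -3.0000e-02  7.9760e+01] F [-1.   0.4  3.5] op 0.0581 q [ 38.6   7.1 -13.6  69.3   0.   48.8]
```

View pics/s7.png

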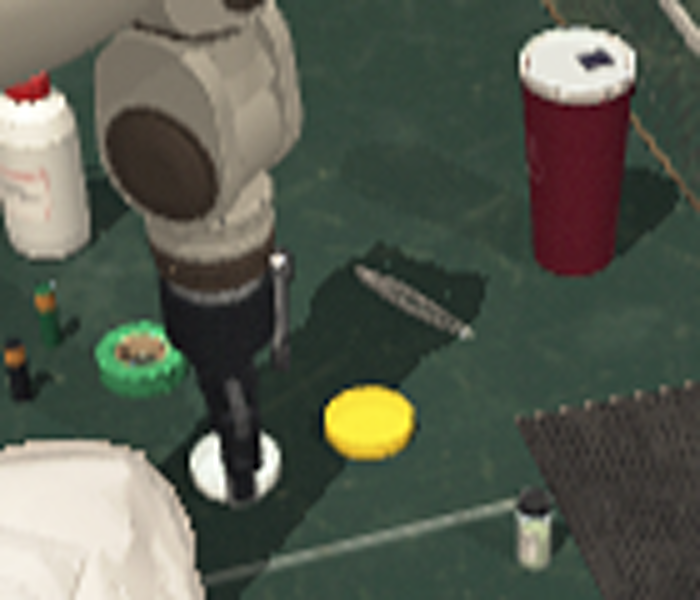

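The dish is held at 58.1 mm with the tips resting on the table. I'll lift and carry it.

```bash
python3 -m creep '[[0,0,-0.01,0,0,0,0.4],[0,0,-0.03,0,0,0,0.4],[0,0,-0.06,0,0,0,0.4],[0,0,-0.1,0,0,0,0.4],[0,0,-0.12,0,0,0,0.4],[0,0,-0.12,0,0,0,0.4]]'
python3 - <<'E'
from h import *
state();crop('scene',200,60,340,180,5,'s8.png'); delta([.546,-.0805,.10],79.7)
E
```

```text
time: 9.6
ee_pos: [0.431, 0.344, 0.1222]
tcp_rot: [179.8, -0.3, 79.8]
wrist_force: [-0.4, 0.9, -0.8]
opening: 0.0578
t 9.6 p [0.431  0.344  0.1222] rpy [179.78  -0.25  79.75] F [-0.4  0.9 -0.8] op 0.0578 q [38.6  4.  -3.  82.6 -0.  48.8]
shift [-0.3967  0.1892  0.0193] rot [ 0.002  -0.0022  0.001 ]
```

View pics/s8.png

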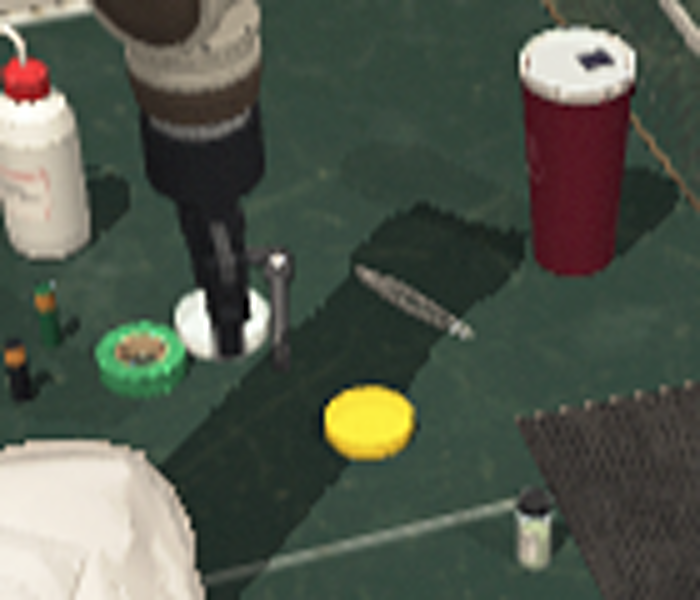

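The dish is held level at the end of the fingers. Carrying it to the chamber.

```bash
python3 -m creep '[[-0.01,0.005,0,0,0,0,0.4],[-0.03,0.014,0,0,0,0,0.4],[-0.06,0.029,0,0,0,0,0.4],[-0.095,0.045,0,0,0,0,0.4],[-0.13,0.062,0,0,0,0,0.4],[-0.165,0.079,0,0,0,0,0.4],[-0.2,0.095,0,0,0,0,0.4],[-0.235,0.112,0,0,0,0,0.4]]'
python3 -m creep '[[-0.035,0.016,0,0,0,0,0.4],[-0.07,0.033,0,0,0,0,0.4],[-0.105,0.05,0,0,0,0,0.4],[-0.135,0.063,0,0,0,0,0.4],[-0.153,0.072,0,0,0,0,0.4],[-0.16,0.0765,0,0,0,0,0.4],[-0.16,0.0765,0,0,0,0,0.4],[-0.16,0.0765,0,0,0,0,0.4]]'
python3 - <<'E'
from h import *
state();crop('scene',270,130,400,260,5,'s9.png'); delta([.546,-.0805,.05],79.7)
E
```

```text
time: 10.45
ee_pos: [0.4973, 0.0894, 0.1165]
tcp_rot: [-179.9, 0.1, 79.7]
wrist_force: [1.0, 0.5, -1.2]
opening: 0.0577
time: 11.25
ee_pos: [0.5444, -0.0787, 0.1174]
tcp_rot: [-179.9, -0.0, 79.8]
wrist_force: [-0.3, -0.1, 0.1]
opening: 0.0578
t 11.25 p [ 0.5444 -0.0787  0.1174] rpy [-1.7993e+02 -1.0000e-02  7.9760e+01] F [-0.3 -0.1  0.1] op 0.0578 q [-8.2  4.3 -3.2 82.5  0.   2. ]
shift [-0.0018  0.0019  0.0676] rot [-0.0008 -0.0001  0.0018]
```

View pics/s9.png

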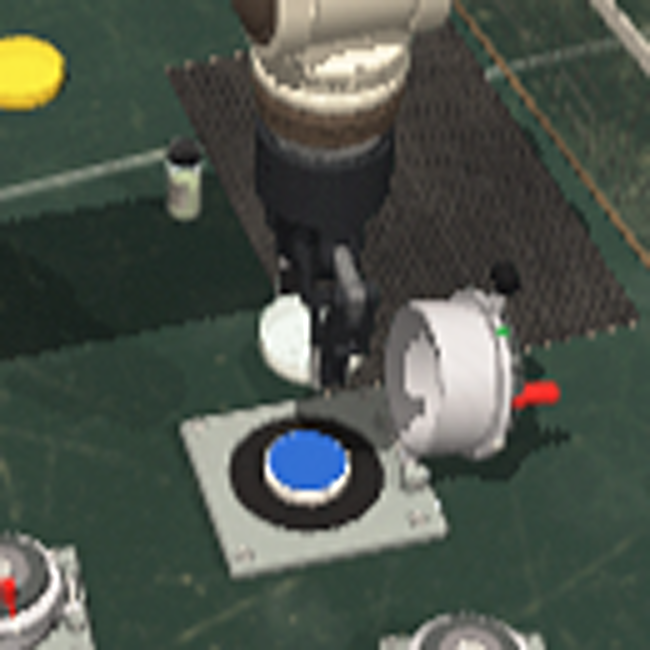

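The dish looks tilted about the pinch axis, so I'll look closer before going on.

```bash
python3 - <<'E'
from h import *
state();crop('scene',310,170,360,220,12,'s10.png'); crop('top',290,140,390,240,6,'t7.png')
c=bot.get_obs()['ee_pos']; print(proj('scene',c))
pts=[c+np.array([.0295*np.cos(a),.0295*np.sin(a),.0]) for a in np.linspace(0,6.28,200)]
q=np.array([proj('scene',p) for p in pts]); print('flat ellipse extents',np.ptp(q,axis=0),q.min(0),q.max(0))
E
```

```text
t 11.3 p [ 0.5445 -0.0784  0.1176] rpy [-1.7995e+02 -1.0000e-02  7.9800e+01] F [-0.1  0.5 -0.1] op 0.058 q [-8.2  4.3 -3.2 82.5  0.   2. ]
[332.2314317  199.26510059]
flat ellipse extents [20.38896902 14.58470507] [322.03946327 192.07574815] [342.42843228 206.66045322]
```

View pics/s10.png

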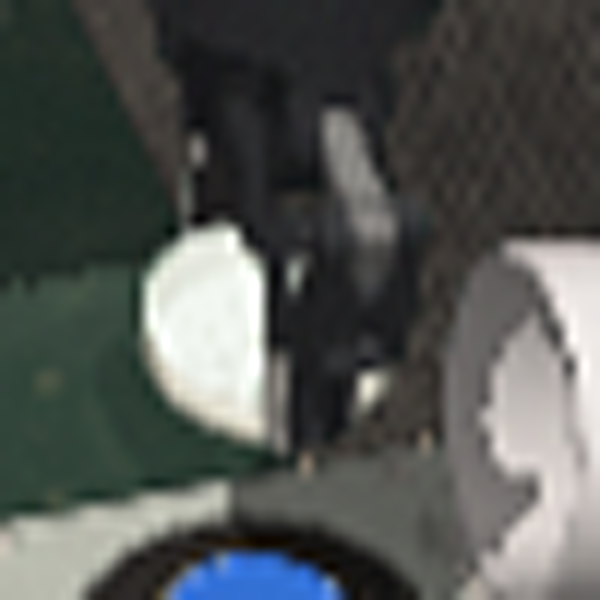

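View pics/t7.png

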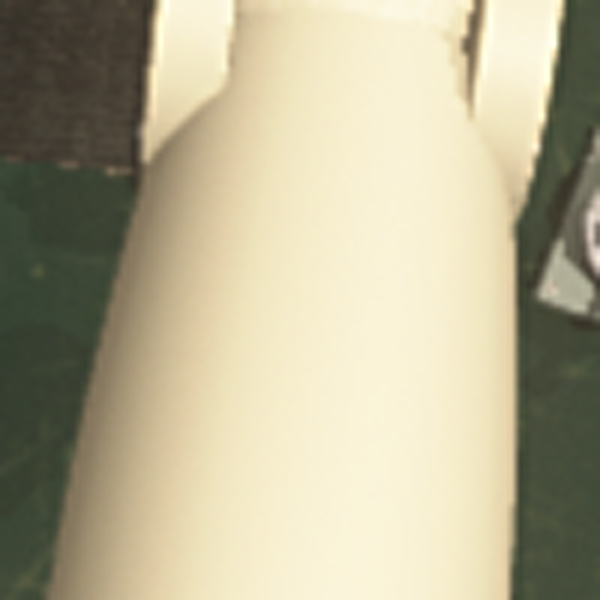

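```bash
cat > tilt.py <<'E'
from h import *
def ext(c,tilt,az):  # extents of cylinder dia 64, h 13; underside centre c; tilt about chamber y
    ax=np.array([-np.sin(CYAW),np.cos(CYAW),0]); R=Ro.from_rotvec(ax*tilt)
    P=[c+np.array([0,0,.0065])+R.apply([.032*np.cos(a),.032*np.sin(a),h]) for a in np.linspace(0,6.28,180) for h in(-.0065,.0065)]
    q=np.array([proj('scene',p) for p in P]); return q.min(0).round(1),q.max(0).round(1)
for c,x0,y0,s,n in (((.431,.344,.1222),200,60,5,'s8.png'),((.5445,-.0784,.1176),310,170,12,'s10.png')):
    im=cv2.imread('pics/'+n); h=cv2.cvtColor(im,cv2.COLOR_BGR2HSV)
    m=((h[:,:,2]>150)&(h[:,:,1]<60)).astype(np.uint8)
    k,l,st,ce=cv2.connectedComponentsWithStats(m)
    for i in range(1,k):
        if st[i,4]>20*s: 
            a=st[i]; print(n,'x',a[0]/s+x0,(a[0]+a[2])/s+x0,'y',a[1]/s+y0,(a[1]+a[3])/s+y0)
    for t in(-.5,-.3,-.15,0,.15,.3,.5): print(t,ext(np.array(c),t,0))
E
python3 tilt.py
```

```text
s8.png x 200.0 218.4 y 60.0 72.8
s8.png x 241.6 251.8 y 60.0 72.0
s8.png x 333.4 340.0 y 60.0 70.2
s8.png x 304.0 327.0 y 65.6 80.4
s8.png x 233.6 251.8 y 67.2 77.2
s8.png x 200.0 217.6 y 78.0 111.4
s8.png x 254.2 257.0 y 110.8 113.6
s8.png x 248.8 254.0 y 117.8 130.4
s8.png x 235.0 242.8 y 118.0 131.6
s8.png x 200.0 240.8 y 148.2 180.0
s8.png x 303.8 310.0 y 163.2 173.2
-0.5 (array([235.1, 116.2]), array([253.5, 133.8]))
-0.3 (array([234.6, 116.9]), array([254. , 133.2]))
-0.15 (array([234.4, 117.3]), array([254.1, 132.8]))
0 (array([234.4, 117.6]), array([254. , 132.5]))
0.15 (array([234.5, 117.8]), array([254. , 132.3]))
0.3 (array([234.4, 117.7]), array([254.1, 132.4]))
0.5 (array([234.6, 117.3]), array([253.9, 132.7]))
s10.png x 322.0 332.25 y 188.91666666666666 206.58333333333334
s10.png x 348.5 360.0 y 190.33333333333334 220.0
s10.png x 340.0 341.8333333333333 y 201.25 203.58333333333334
s10.png x 310.0 328.9166666666667 y 210.41666666666666 220.0Traceback (most recent call last):
  File "tilt.py", line 13, in <module>
    for t in(-.5,-.3,-.15,0,.15,.3,.5): print(t,ext(np.array(c),t,0))
                                                ~~~^^^^^^^^^^^^^^^^^
  File "tilt.py", line 5, in ext
    q=np.array([proj('scene',p) for p in P]); return q.min(0).round(1),q.max(0).round(1)
                ~~~~^^^^^^^^^^^
  File "h.py", line 9, in proj
    p=optics.camera_params(cam); c=np.array(p['R'])@np.array(X)+p['t']; c=p['camera_matrix']@c; return c[:2]/c[2]
ValueError: time passes only in moves, steps and waits
```

```bash
python3 - <<'E'
import numpy as np,cv2
from workcell import optics
from scipy.spatial.transform import Rotation as Ro
from scipy.spatial import ConvexHull
p=optics.camera_params('scene');K,R,t=p['camera_matrix'],np.array(p['R']),np.array(p['t'])
yaw=np.radians(-10.3); ax=np.array([-np.sin(yaw),np.cos(yaw),0])
c=np.array([.5445,-.0784,.1176])
a=np.linspace(0,2*np.pi,180)
for til in (-.4,-.2,-.1,0,.1,.2,.4):
    L=np.array([[.032*np.cos(x),.032*np.sin(x),h] for x in a for h in(-.0065,.0065)])
    P=Ro.from_rotvec(ax*til).apply(L)+c+[0,0,.0065]; q=(P@R.T+t)@K.T; q=q[:,:2]/q[:,2:]
    h=q[ConvexHull(q).vertices].astype(np.float32)
    m=np.zeros((600,600),np.uint8); cv2.fillPoly(m,[np.round((h-[310,170])*12+6).astype(int)],1)
    o=[]
    for col in(150,170,200,240,262,368):
        r=np.where(m[:,col])[0]; o.append((int(r.min()),int(r.max())) if len(r) else None)
    print(til,o)
im=cv2.imread('pics/s10.png');h=cv2.cvtColor(im,cv2.COLOR_BGR2HSV);m=((h[:,:,2]>115)&(h[:,:,1]<90))
k,l=cv2.connectedComponents(m.astype(np.uint8)); 
for lab in {l[320,200],l[385,370]}: print([ (int(np.where(l[:,c]==lab)[0].min()),int(np.where(l[:,c]==lab)[0].max())) if (l[:,c]==lab).any() else None for c in (150,170,200,240,262,368)])
E
```

```text
-0.4 [(307, 394), (277, 426), (250, 453), (228, 464), (221, 465), (243, 416)]
-0.2 [(293, 396), (267, 427), (246, 447), (229, 458), (225, 460), (247, 423)]
-0.1 [(287, 397), (264, 423), (244, 443), (229, 455), (226, 457), (252, 426)]
0 [(285, 394), (261, 418), (241, 437), (230, 451), (228, 455), (257, 429)]
0.1 [(282, 387), (257, 411), (239, 432), (230, 447), (229, 452), (264, 432)]
0.2 [(285, 379), (254, 403), (237, 425), (230, 443), (230, 449), (272, 435)]
0.4 [(288, 354), (252, 382), (232, 410), (229, 434), (233, 443), (292, 437)]
[(268, 367), (246, 401), (230, 422), (234, 438), (266, 441), None]
[None, None, None, None, None, (372, 406)]
```

The dish silhouette agrees with a level dish (tilt ≤~0.1). Lowering it.

```bash
python3 -m creep '[[-0.002,0.002,0.02,0,0,0,0.4],[-0.002,0.002,0.045,0,0,0,0.4],[-0.002,0.002,0.07,0,0,0,0.4],[-0.002,0.002,0.085,0,0,0,0.4],[-0.002,0.002,0.089,0,0,0,0.4],[-0.002,0.002,0.089,0,0,0,0.4],[-0.002,0.002,0.089,0,0,0,0.4]]'
python3 - <<'E'
from h import *
state()
crop('scene',290,170,390,250,8,'s11.png')
E
```

```text
time: 12.1
ee_pos: [0.5472, -0.0815, 0.0302]
tcp_rot: [179.9, -0.0, 79.8]
wrist_force: [0.3, -0.2, -0.1]
opening: 0.0581
t 12.1 p [ 0.5472 -0.0815  0.0302] rpy [179.91  -0.    79.77] F [ 0.3 -0.2 -0.1] op 0.0581 q [ -8.5   6.3 -10.8  72.8  -0.    1.8]
```

View pics/s11.png

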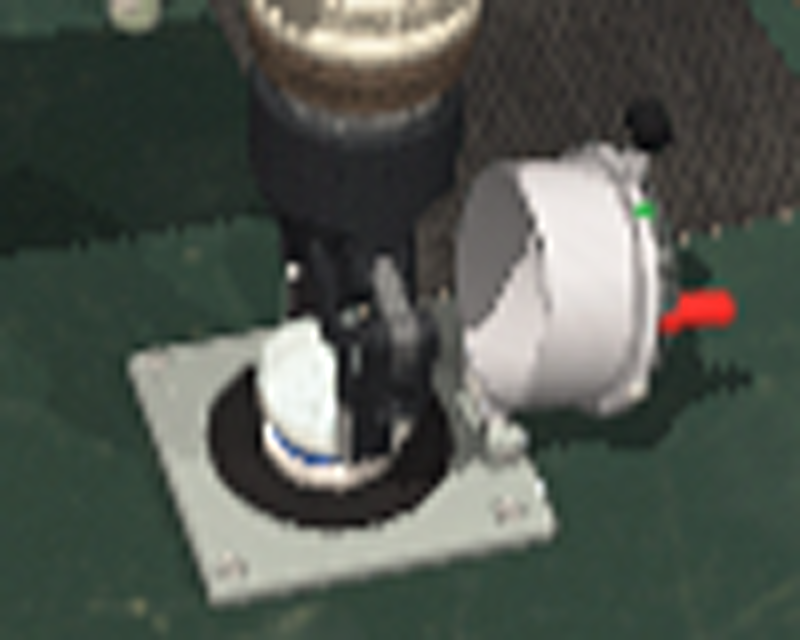

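```bash
python3 -m creep '[[0.001,-0.0012,0.003,0,0,0,0.4],[0.001,-0.0012,0.005,0,0,0,0.4],[0.001,-0.0012,0.0065,0,0,0,0.4],[0.001,-0.0012,0.0075,0,0,0,0.4],[0.001,-0.0012,0.0075,0,0,0,0.4]]'
python3 - <<'E'
from h import *
state()
E
```

```text
time: 12.65
ee_pos: [0.5456, -0.0804, 0.0224]
tcp_rot: [180.0, -0.0, 79.8]
wrist_force: [-3.1, 0.4, 8.1]
opening: 0.0576
t 12.65 p [ 0.5456 -0.0804  0.0224] rpy [ 1.7997e+02 -1.0000e-02  7.9750e+01] F [-3.1  0.4  8.1] op 0.0576 q [ -8.4   6.4 -11.6  72.    0.    1.9]
```

The dish is seated, with 8 N of contact force. Now I let go and lift.

```bash
python3 -m creep '[[0,0,-0.0005,0,0,0,0.75],[0,0,-0.0005,0,0,0,0.85],[0,0,-0.0005,0,0,0,0.97],[0,0,-0.0005,0,0,0,0.97],[0,0,-0.02,0,0,0,0.97],[0,0,-0.05,0,0,0,0.97],[0,0,-0.09,0,0,0,0.97],[0,0,-0.13,0,0,0,0.97]]'
python3 - <<'E'
from h import *
state(); crop('scene',290,170,390,250,8,'s12.png')
E
```

```text
time: 13.45
ee_pos: [0.5451, -0.0803, 0.1525]
tcp_rot: [-179.9, 0.0, 79.8]
wrist_force: [1.2, -0.9, -0.1]
opening: 0.0832
t 13.45 p [ 0.5451 -0.0803  0.1525] rpy [-179.95    0.     79.76] F [ 1.2 -0.9 -0.1] op 0.0832 q [-8.4  4.3  0.6 86.4 -0.   1.9]
```

View pics/s12.png

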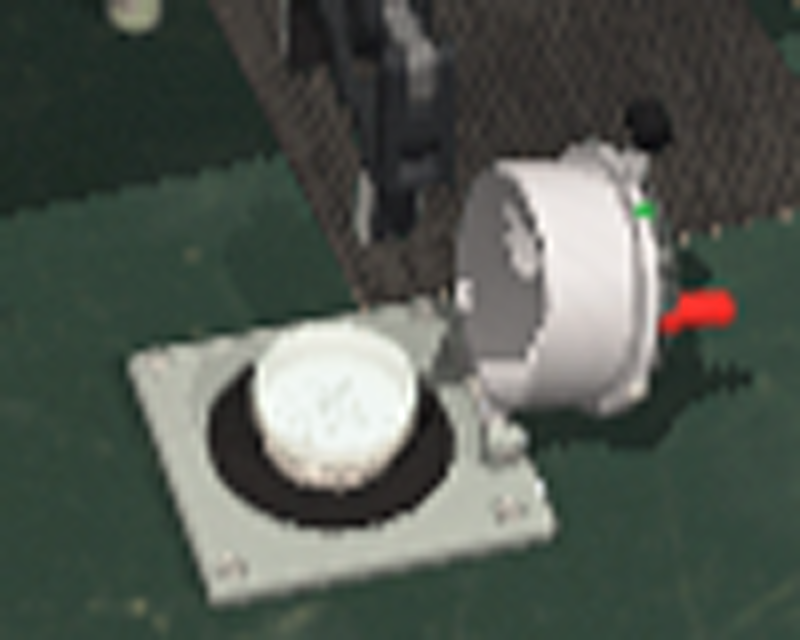

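```bash
cat > dz.py <<'E'
import numpy as np
from workcell import optics
def ext(cam,c,r=.032):
    p=optics.camera_params(cam);K,R,t=p['camera_matrix'],np.array(p['R']),np.array(p['t'])
    a=np.linspace(0,2*np.pi,180); P=np.array([[c[0]+r*np.cos(x),c[1]+r*np.sin(x),c[2]+h] for x in a for h in(0,.013)])
    q=(P@R.T+t)@K.T; q=q[:,:2]/q[:,2:]; return q.min(0).round(1),q.max(0).round(1)
E
python3 - <<'E'
from dz import ext
print(ext('scene',(.544,-.0805,.024)),ext('scene',(.5477,-.0825,.024)))
import cv2,numpy as np
im=cv2.imread('pics/s12.png');h=cv2.cvtColor(im,cv2.COLOR_BGR2HSV);m=((h[:,:,2]>185)&(h[:,:,1]<45)).astype(np.uint8)
k,l,s,c=cv2.connectedComponentsWithStats(m)
i=l[400,335]; print(s[i][:2]/8+[290,170],(s[i][:2]+s[i][2:4])/8+[290,170])
E
```

```text
(array([320.4, 210.9]), array([341.8, 229.5])) (array([321.8, 210.9]), array([343.2, 229.6]))
[322. 210.] [341.875 230.375]
```

From the scene view the dish sits within about 2 mm of the pad. I'll move aside and verify from the top.

```bash
python3 -m creep '[[0.02,0,-0.02,0,0,0,0.4],[0.06,0,-0.05,0,0,0,0.4],[0.105,0,-0.07,0,0,0,0.4],[0.15,0,-0.07,0,0,0,0.4],[0.195,0,-0.07,0,0,0,0.4],[0.24,0,-0.07,0,0,0,0.4],[0.26,0,-0.07,0,0,0,0.4]]'
python3 - <<'E'
from h import *
state(); im=crop('top',290,120,390,220,8,'t8.png'); cv2.imwrite('pics/top_full.png',im[:,:,::-1])
delta([.6634,-.1036,.22],79.75)
from dz import ext
print(ext('top',(.5448,-.0813,.024)),ext('top',(.5477,-.0825,.024)))
h=cv2.cvtColor(im,cv2.COLOR_RGB2HSV);m=((h[:,:,2]>185)&(h[:,:,1]<45)).astype(np.uint8)
k,l,s,c=cv2.connectedComponentsWithStats(m); i=l[181,336]; print(s[i],c[i])
crop('scene',290,170,390,250,8,'s13.png')
E
```

```text
time: 14.2
ee_pos: [0.5919, 0.1789, 0.2206]
tcp_rot: [-180.0, -0.0, 79.9]
wrist_force: [0.1, -1.2, -0.5]
opening: 0.0346
t 14.2 p [0.5919 0.1789 0.2206] rpy [-1.7996e+02 -1.0000e-02  7.9900e+01] F [ 0.1 -1.2 -0.5] op 0.0346 q [16.8 14.5 19.7 95.3  0.  26.9]
shift [-2.668e-01  1.197e-01  1.000e-04] rot [-0.001  -0.0006  0.0036]
(array([325.2, 170.6]), array([347.4, 193. ])) (array([325.6, 169.6]), array([347.7, 192. ]))
[326 171  21  21 344] [336.07267442 180.91569767]
```

View pics/t8.png

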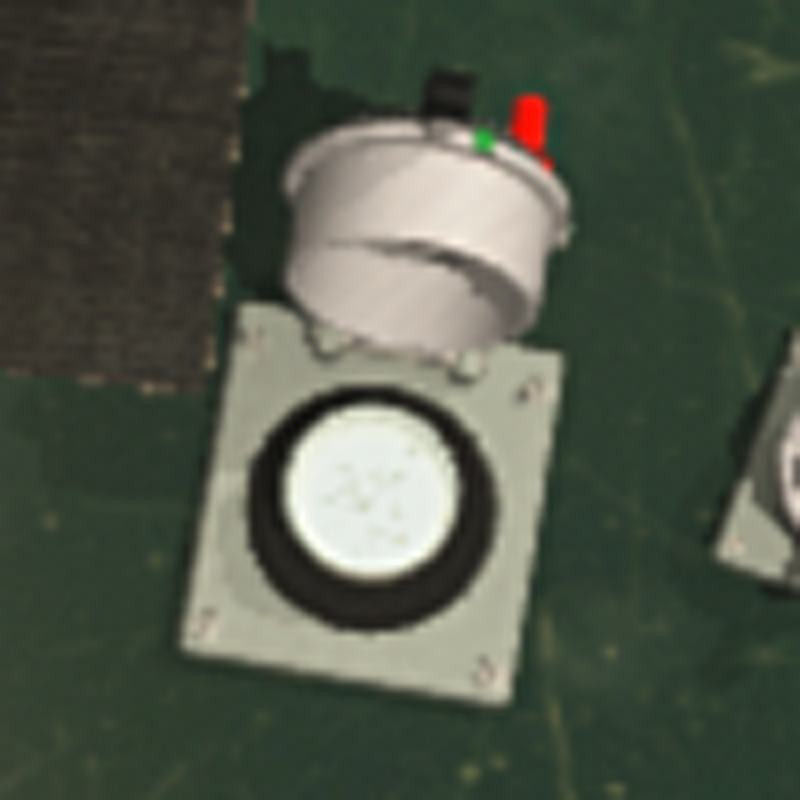

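View pics/s13.png

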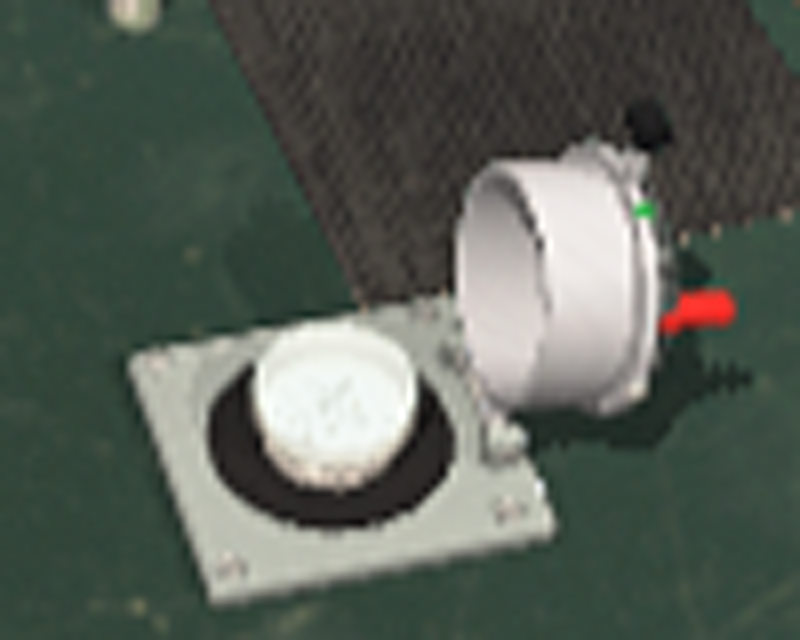

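The dish centre is at top (336.1,180.9) against a predicted ~(336.3,181.5), so it is flat and centred to within about 2 mm. Next I regrip the knob and shut the lid.

```bash
python3 -m creep '[[-0.02,0.009,0,0,0,0,0.4],[-0.06,0.027,0,0,0,0,0.4],[-0.1,0.045,0,0,0,0,0.4],[-0.145,0.065,0,0,0,0,0.4],[-0.19,0.085,0,0,0,0,0.4],[-0.23,0.103,0,0,0,0,0.4],[-0.2665,0.1195,0,0,0,0,0.4],[-0.2665,0.1195,0.02,0,0,0,0.4]]'
python3 - <<'E'
from h import *
state(); delta([.6632,-.1034,.1287],79.75)
crop('scene',290,130,390,210,8,'s14.png')
E
```

```text
time: 15.1
ee_pos: [0.6627, -0.1146, 0.2031]
tcp_rot: [179.8, 0.1, 79.4]
wrist_force: [1.0, 0.5, 0.6]
opening: 0.0343
t 15.1 p [ 0.6627 -0.1146  0.2031] rpy [1.7978e+02 7.0000e-02 7.9410e+01] F [1.  0.5 0.6] op 0.0343 q [-9.8 22.  27.2 95.  -0.1  0.8]
shift [ 0.0111 -0.0019  0.0744] rot [ 0.0038  0.0012 -0.0059]
```

View pics/s14.png

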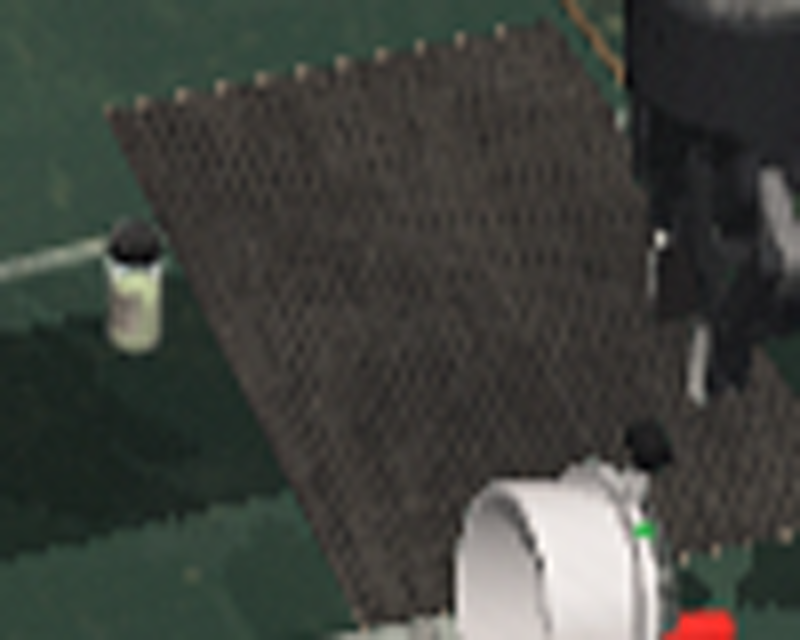

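```bash
python3 -m creep '[[0.0,0,0,0,0,0,0.4],[0,0,0,0,0,0,0.4]]'
python3 - <<'E'
from h import *
state(); delta([.6632,-.1034,.1287],79.75)
E
```

```text
time: 15.35
ee_pos: [0.6616, -0.1081, 0.2023]
tcp_rot: [180.0, 0.0, 79.8]
wrist_force: [0.8, -0.5, 0.4]
opening: 0.0342
t 15.35 p [ 0.6616 -0.1081  0.2023] rpy [179.99   0.    79.76] F [ 0.8 -0.5  0.4] op 0.0342 q [-9.3 21.9 27.  95.1 -0.   1. ]
shift [0.0049 0.0007 0.0736] rot [0.0002 0.     0.0001]
```

```bash
python3 -m creep '[[0.0049,0.0007,0.01,0,0,0,0.4],[0.0049,0.0007,0.035,0,0,0,0.4],[0.0049,0.0007,0.06,0,0,0,0.4],[0.0049,0.0007,0.0735,0,0,0,0.4],[0.0049,0.0007,0.0735,0,0,0,0.3],[0.0049,0.0007,0.0735,0,0,0,0],[0.0049,0.0007,0.0735,0,0,0,0],[0.0049,0.0007,0.0735,0,0,0,0]]' 40
python3 - <<'E'
from h import *
state()
E
```

```text
time: 16.15
ee_pos: [0.6633, -0.1034, 0.1285]
tcp_rot: [-180.0, 0.0, 79.7]
wrist_force: [-3.6, -1.7, -4.6]
opening: 0.015
t 16.15 p [ 0.6633 -0.1034  0.1285] rpy [-1.7998e+02  1.0000e-02  7.9750e+01] F [-3.6 -1.7 -4.6] op 0.015 q [-8.9 21.1 17.8 86.7 -0.   1.4]
```

```bash
python3 -m creep '[[0,-0.0152,-0.0063,0,0,0,0],[0,-0.0357,-0.011,0,0,0,0],[0,-0.0497,-0.0123,0,0,0,0],[0,-0.0637,-0.0125,0,0,0,0],[0,-0.078,-0.011,0,0,0,0],[0,-0.0915,-0.0083,0,0,0,0],[0,-0.1046,-0.0041,0,0,0,0],[0,-0.1178,0.0012,0,0,0,0]]'
python3 -m creep '[[0,-0.0122,0.0065,0,0,0,0],[0,-0.024,0.0147,0,0,0,0],[0,-0.0347,0.0237,0,0,0,0],[0,-0.0445,0.0337,0,0,0,0],[0,-0.0532,0.0445,0,0,0,0],[0,-0.0609,0.0565,0,0,0,0],[0,-0.067,0.069,0,0,0,0],[0,-0.0723,0.0821,0,0,0,0]]'
python3 - <<'E'
from h import *
state(); crop('scene',290,150,390,250,6,'s15.png')
E
```

```text
time: 16.95
ee_pos: [0.5495, -0.0826, 0.1299]
tcp_rot: [179.6, -0.0, 79.8]
wrist_force: [3.1, -1.2, 4.7]
opening: 0.0154
time: 17.75
ee_pos: [0.4773, -0.0694, 0.0467]
tcp_rot: [179.8, -0.0, 79.8]
wrist_force: [-2.1, 0.4, 5.2]
opening: 0.0152
t 17.75 p [ 0.4773 -0.0694  0.0467] rpy [ 1.7979e+02 -4.0000e-02  7.9770e+01] F [-2.1  0.4  5.2] op 0.0152 q [ -8.3  -4.  -19.4  74.4   0.    1.9]
```

View pics/s15.png

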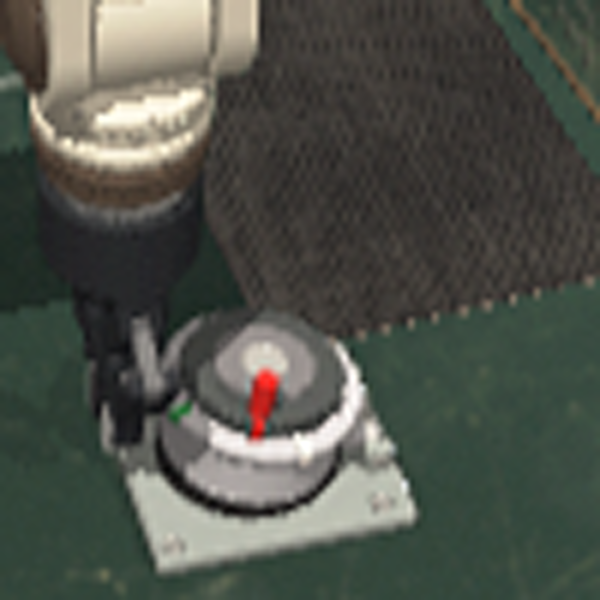

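```bash
python3 -m creep '[[0,-0.0015,0.005,0,0,0,0],[0,-0.0028,0.009,0,0,0,0],[0,-0.004,0.0135,0,0,0,0],[0,-0.0045,0.015,0,0,0,0],[0,-0.0045,0.0165,0,0,0,0],[0,-0.0045,0.0165,0,0,0,0]]'
python3 - <<'E'
from h import *
state()
E
```

```text
time: 18.4
ee_pos: [0.4731, -0.0686, 0.0308]
tcp_rot: [179.8, -0.0, 79.8]
wrist_force: [-8.0, 4.0, 17.5]
opening: 0.0147
t 18.4 p [ 0.4731 -0.0686  0.0308] rpy [ 1.7984e+02 -4.0000e-02  7.9770e+01] F [-8.   4.  17.5] op 0.0147 q [ -8.3  -4.  -21.2  72.6   0.    2. ]
```

The force of 17.5 N shows the lid is against its stop. I'll release, back off and check.

```bash
python3 -m creep '[[0,0,0,0,0,0,0.4],[0,0,0,0,0,0,0.45],[0,0,-0.02,0,0,0,0.45],[0,0,-0.05,0,0,0,0.45],[0,-0.03,-0.09,0,0,0,0.45],[0,-0.07,-0.12,0,0,0,0.45],[0,-0.11,-0.14,0,0,0,0.45],[0,-0.14,-0.15,0,0,0,0.45]]'
python3 - <<'E'
from h import *
state(); crop('scene',280,160,380,260,7,'s16.png'); im=crop('top',290,140,390,240,7,'t9.png')
print('knob0',proj('scene',knob(0)),proj('top',knob(0)), 'post', [proj(c,ch(.0057,-.0325,z)).round(1) for c in('scene','top') for z in (.042,.066)])
E
```

```text
time: 19.2
ee_pos: [0.3332, -0.0437, 0.1802]
tcp_rot: [179.8, -0.0, 79.8]
wrist_force: [0.7, 0.4, 1.0]
opening: 0.0383
t 19.2 p [ 0.3332 -0.0437  0.1802] rpy [179.85  -0.    79.75] F [0.7 0.4 1. ] op 0.0383 q [ -7.5 -25.4 -21.7  93.6  -0.    2.8]
knob0 [307.86294322 220.35500049] [332.61902667 205.47741224] post [array([338.1, 219.7]), array([338.5, 214.1]), array([348.9, 178.2]), array([349.7, 176.3])]
```

View pics/s16.png

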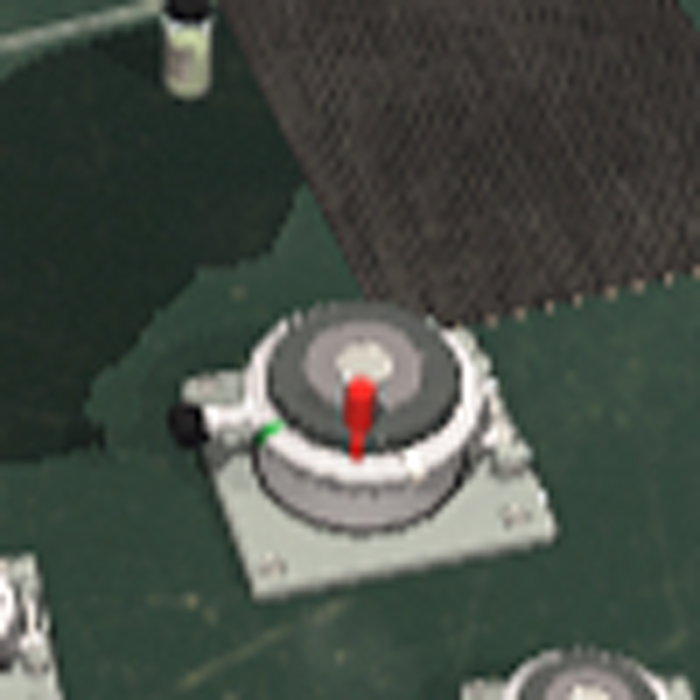

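View pics/t9.png

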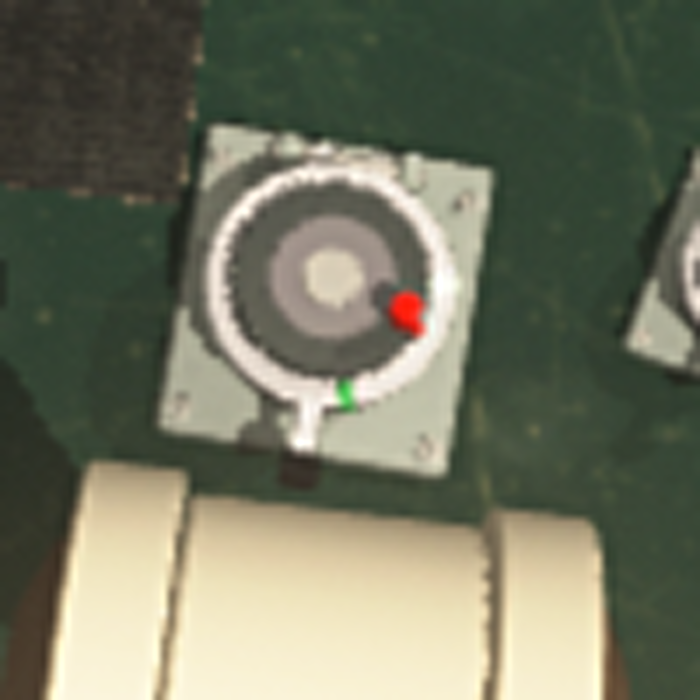

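The lid is shut: the knob is at scene (306.7,220.7), predicted (307.9,220.4). The pointer at top (418,330) in the crop is already partway from the white mark (450,285) towards the green one (345,395). Measuring the angles.

```bash
python3 - <<'E'
from h import *
o=cv2.imread('pics/t9.png'); 
im=optics.camera('top')[:,:,::-1].copy(); h=cv2.cvtColor(im,cv2.COLOR_BGR2HSV)
red=((h[:,:,0]<8)|(h[:,:,0]>172))&(h[:,:,1]>150)&(h[:,:,2]>100); gr=(h[:,:,0]>45)&(h[:,:,0]<75)&(h[:,:,1]>130)&(h[:,:,2]>90)
sub=np.s_[150:215,310:370]
def cen(m): ys,xs=np.where(m[sub]); return xs+310,ys+150
rx,ry=cen(red); gx,gy=cen(gr); print('red n',len(rx),rx.mean(),ry.mean(),sorted(zip(ry,rx))); print('green',gx.mean(),gy.mean())
C=np.array([.5448,-.0813])
def ang(u,v,z): 
    d=onz('top',u,v,z)[:2]-C; return np.degrees(np.arctan2(d[1],d[0])-CYAW)%360-360, np.hypot(*d)
print('green',ang(gx.mean(),gy.mean(),.055)); 
# post top part: brightest blob = first rows
m=ry<=ry.min()+4; print('posttop',ang(rx[m].mean(),ry[m].mean(),.09),rx[m].mean(),ry[m].mean()); m=ry>=ry.max()-1; print('tip',ang(rx[m].mean(),ry[m].mean(),.066),rx[m].mean(),ry[m].mean())
ims=optics.camera('scene')[:,:,::-1]; h=cv2.cvtColor(ims,cv2.COLOR_BGR2HSV); red=((h[:,:,0]<8)|(h[:,:,0]>172))&(h[:,:,1]>150)&(h[:,:,2]>100)
ys,xs=np.where(red[200:240,315:350]); ys+=200; xs+=315
print('scene',[(int(y),xs[ys==y].mean(),int((ys==y).sum())) for y in np.unique(ys)])
for d in range(-80,-125,-10):
    a=np.radians(d); c,s=np.cos(a+CYAW),np.sin(a+CYAW)
    print(d,[ (proj(cam,[C[0]+r*c,C[1]+r*s,z]).round(1)) for cam in('scene','top') for r,z in((.033,.09),(.033,.066),(.043,.066))])
E
```

```text
red n 23 347.4782608695652 184.2608695652174 [(np.int64(182), np.int64(346)), (np.int64(182), np.int64(347)), (np.int64(182), np.int64(348)), (np.int64(182), np.int64(349)), (np.int64(183), np.int64(346)), (np.int64(183), np.int64(347)), (np.int64(183), np.int64(348)), (np.int64(183), np.int64(349)), (np.int64(184), np.int64(345)), (np.int64(184), np.int64(346)), (np.int64(184), np.int64(347)), (np.int64(184), np.int64(348)), (np.int64(184), np.int64(349)), (np.int64(185), np.int64(346)), (np.int64(185), np.int64(347)), (np.int64(185), np.int64(348)), (np.int64(185), np.int64(349)), (np.int64(186), np.int64(346)), (np.int64(186), np.int64(347)), (np.int64(186), np.int64(348)), (np.int64(186), np.int64(349)), (np.int64(187), np.int64(348)), (np.int64(187), np.int64(349))]
green 339.0 196.0
green (np.float64(-162.58581712845248), np.float64(0.04678209131989341))
posttop (np.float64(-114.5049057633492), np.float64(0.03336572464289934)) 347.3809523809524 184.0
tip (np.float64(-113.99867231371675), np.float64(0.03699670925782267)) 347.8333333333333 186.33333333333334
scene [(214, np.float
[... 322 characters left out ...]
, 214.1]), array([337.1, 219.7]), array([338.6, 222. ]), array([349.2, 177.3]), array([348.5, 179.2]), array([352.1, 179.2])]
-90 [array([335.6, 214.6]), array([335.2, 220.2]), array([336.2, 222.7]), array([349.1, 179.3]), array([348.4, 181.1]), array([351.9, 181.7])]
-100 [array([333.7, 214.9]), array([333.3, 220.4]), array([333.7, 223. ]), array([348.6, 181.3]), array([347.9, 183.1]), array([351.2, 184.2])]
-110 [array([331.7, 214.9]), array([331.3, 220.4]), array([331.1, 223. ]), array([347.8, 183.1]), array([347.1, 184.9]), array([350.2, 186.6])]
-120 [array([329.7, 214.6]), array([329.4, 220.2]), array([328.6, 222.6]), array([346.6, 184.8]), array([345.9, 186.5]), array([348.7, 188.7])]
```

The post is at about -114° (joint ≈0.59) and the green mark at -162.6° (nominal -163.1°), so the turn is about 49°. I'll approach the post with the pinch tangential.

```bash
python3 - <<'E'
from h import *
state(); delta([.5284,-.1093,.14],145.7)
E
```

```text
t 19.4 p [ 0.3347 -0.0439  0.1787] rpy [179.87  -0.    79.76] F [ 0.8 -0.6  0.3] op 0.0379 q [ -7.5 -25.2 -21.7  93.4  -0.    2.8]
shift [-0.0299  0.2022  0.0391] rot [ 0.0021  0.0012 -1.1509]
```

```bash
python3 -m creep '[[-0.003,0.02,0.005,0,0,-0.14,0.45],[-0.007,0.046,0.01,0,0,-0.28,0.45],[-0.011,0.072,0.015,0,0,-0.42,0.45],[-0.015,0.098,0.02,0,0,-0.56,0.45],[-0.019,0.124,0.025,0,0,-0.7,0.45],[-0.022,0.15,0.03,0,0,-0.84,0.45],[-0.026,0.176,0.035,0,0,-0.98,0.45],[-0.03,0.2022,0.039,0,0,-1.12,0.45]]'
python3 -m creep '[[0,0,0,0,0,-0.03,0.45],[0,0,0,0,0,-0.03,0.45]]'
python3 - <<'E'
from h import *
state(); delta([.5284,-.1093,.072],145.7)
crop('scene',280,150,380,250,7,'s17.png')
E
```

```text
time: 20.2
ee_pos: [0.5294, -0.1099, 0.137]
tcp_rot: [-179.9, -0.1, 144.2]
wrist_force: [0.3, -0.4, 0.1]
opening: 0.0384
time: 20.4
ee_pos: [0.5279, -0.1094, 0.1375]
tcp_rot: [-179.9, -0.2, 145.6]
wrist_force: [0.9, 0.2, -0.0]
opening: 0.0385
t 20.4 p [ 0.5279 -0.1094  0.1375] rpy [-1.7993e+02 -1.6000e-01  1.4557e+02] F [ 0.9  0.2 -0. ] op 0.0385 q [-11.7   2.8  -2.6  84.8  -0.  -67.3]
shift [-0.0005  0.0004  0.0655] rot [-0.0012 -0.0028 -0.0023]
```

View pics/s17.png

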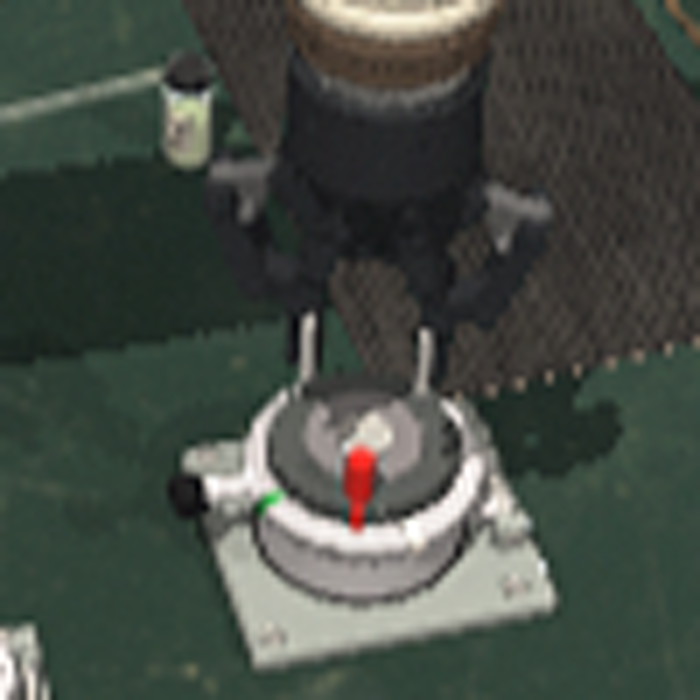

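The fingers straddle the post (columns 308 and 425, post at 360). Descending and pinching.

```bash
python3 -m creep '[[0,0,0.03,0,0,0,0.45],[0,0,0.055,0,0,0,0.45],[0,0,0.065,0,0,0,0.45],[0,0,0.065,0,0,0,0.3],[0,0,0.065,0,0,0,0],[0,0,0.065,0,0,0,0],[0,0,0.065,0,0,0,0],[0,0,0.065,0,0,0,0]]' 40
python3 - <<'E'
from h import *
state(); C=np.array([.5470,-.0820]); o=bot.get_obs(); 
p=o['ee_pos'][:2]-C; print('r,phi',np.hypot(*p),np.degrees(np.arctan2(p[1],p[0])),'chamber',np.degrees(np.arctan2(p[1],p[0]))+10.3)
R=Ro.from_euler('xyz',o['tcp_rot'],degrees=True)
for k in range(1,9):
    a=np.radians(-6.1*k); q=np.array([np.cos(a)*p[0]-np.sin(a)*p[1],np.sin(a)*p[0]+np.cos(a)*p[1]])-p
    print(k,R.inv().apply([*q,0]).round(4),'rz',round(-a,4))
E
```

```text
time: 21.25
ee_pos: [0.5282, -0.1094, 0.0754]
tcp_rot: [180.0, 0.1, 145.6]
wrist_force: [-3.5, 1.2, 7.1]
opening: 0.0098
t 21.25 p [ 0.5282 -0.1094  0.0754] rpy [1.7997e+02 7.0000e-02 1.4564e+02] F [-3.5  1.2  7.1] op 0.0098 q [-11.7   3.3  -8.9  77.7  -0.  -67.3]
r,phi 0.033192318717089775 -124.46099909568949 chamber -114.16099909568949
1 [ 0.0035  0.0002 -0.    ] rz 0.1065
2 [ 0.007   0.0008 -0.    ] rz 0.2129
3 [ 0.0104  0.0017 -0.    ] rz 0.3194
4 [ 0.0137  0.003  -0.    ] rz 0.4259
5 [ 0.0168  0.0046 -0.    ] rz 0.5323
6 [ 0.0198  0.0066 -0.    ] rz 0.6388
7 [ 0.0225  0.0088 -0.    ] rz 0.7453
8 [ 0.025   0.0114 -0.    ] rz 0.8517
```

```bash
python3 -m creep '[[0,0,-0.003,0,0,0,0],[0.0035,0.0002,-0.003,0,0,0.1065,0],[0.007,0.0008,-0.003,0,0,0.213,0],[0.0104,0.0017,-0.003,0,0,0.319,0],[0.0137,0.003,-0.003,0,0,0.426,0],[0.0168,0.0046,-0.003,0,0,0.532,0],[0.0198,0.0066,-0.003,0,0,0.639,0],[0.0225,0.0088,-0.003,0,0,0.745,0]]'
python3 - <<'E'
from h import *
state(); crop('scene',280,150,380,250,7,'s18.png')
o=bot.get_obs();p=o['ee_pos'][:2]-np.array([.5470,-.0820]);print('r,phi',np.hypot(*p),np.degrees(np.arctan2(p[1],p[0]))+10.3)
E
```

```text
time: 22.05
ee_pos: [0.5148, -0.0902, 0.0774]
tcp_rot: [180.0, 0.1, 102.7]
wrist_force: [2.4, -4.7, -3.1]
opening: 0.0098
t 22.05 p [ 0.5148 -0.0902  0.0774] rpy [1.7997e+02 1.3000e-01 1.0266e+02] F [ 2.4 -4.7 -3.1] op 0.0098 q [ -9.9   1.  -11.1  77.8  -0.1 -22.5]
r,phi 0.03321012920845032 -156.02423752456167
```

View pics/s18.png

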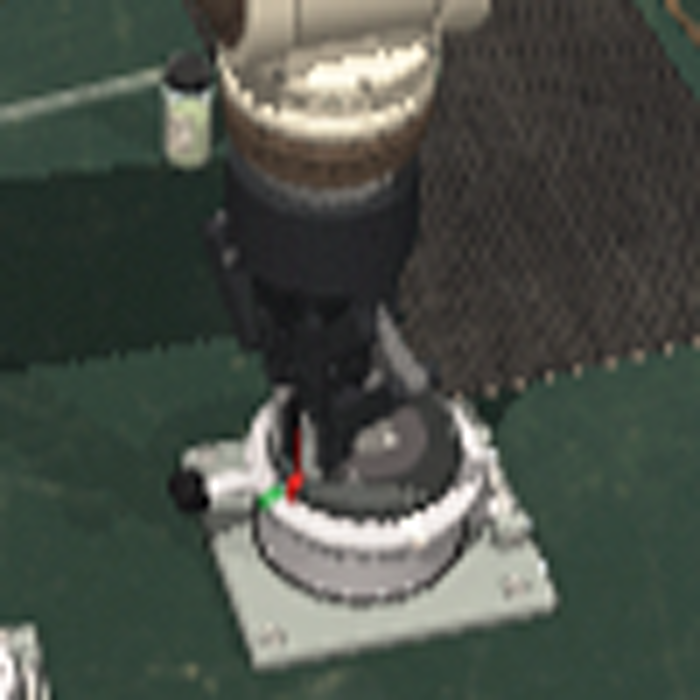

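The pointer tip (290,490) is close to the green mark (270,495). About 7° more to go.

```bash
python3 -m creep '[[0.002,0.0001,0,0,0,0.06,0],[0.004,0.0002,0,0,0,0.12,0],[0.004,0.0002,0,0,0,0.12,0]]'
python3 - <<'E'
from h import *
state(); crop('scene',300,190,350,240,12,'s19.png')
o=bot.get_obs();p=o['ee_pos'][:2]-np.array([.5470,-.0820]);print('r,phi',np.hypot(*p),np.degrees(np.arctan2(p[1],p[0]))+10.3)
E
```

```text
time: 22.4
ee_pos: [0.514, -0.0862, 0.0774]
tcp_rot: [180.0, 0.1, 96.1]
wrist_force: [1.8, -4.6, -1.8]
opening: 0.0099
t 22.4 p [ 0.514  -0.0862  0.0774] rpy [1.7997e+02 1.0000e-01 9.6050e+01] F [ 1.8 -4.6 -1.8] op 0.0099 q [ -9.5   0.8 -11.3  77.9  -0.1 -15.5]
r,phi 0.033276475531678555 -162.5000552508299
```

View pics/s19.png

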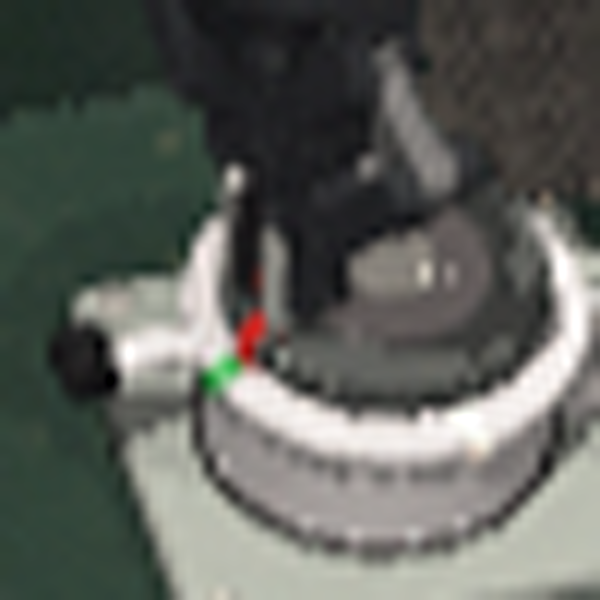

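```bash
python3 -m creep '[[0,0,0,0,0,0,0.2],[0,0,0,0,0,0,0.35],[0,0,-0.02,0,0,0,0.4],[0,0,-0.06,0,0,0,0.4],[0,-0.04,-0.09,0,0,0,0.4],[0,-0.085,-0.1,0,0,0,0.4],[0,-0.13,-0.1,0,0,0,0.4],[0,-0.17,-0.1,0,0,0,0.4]]'
python3 - <<'E'
from h import *
state()
crop('scene',300,190,350,240,12,'s20.png')
T=optics.camera('top'); S=optics.camera('scene')
cv2.imwrite('pics/t10.png',cv2.resize(T[150:220,300:370,::-1],None,fx=8,fy=8,interpolation=cv2.INTER_CUBIC))
C=np.array([.5445,-.081])
for cam,im in(('top',T),('scene',S)):
    h=cv2.cvtColor(im,cv2.COLOR_RGB2HSV); red=((h[:,:,0]<8)|(h[:,:,0]>172))&(h[:,:,1]>140)&(h[:,:,2]>90); gr=(h[:,:,0]>45)&(h[:,:,0]<75)&(h[:,:,1]>110)&(h[:,:,2]>80)
    b=np.s_[160:215,310:365] if cam=='top' else np.s_[200:245,305:350]
    for n,m,z in(('red',red,.08),('green',gr,.054)):
        ys,xs=np.where(m[b]); ys+=b[0].start; xs+=b[1].start
        print(cam,n,len(xs),xs.mean(),ys.mean(),[(int(y),xs[ys==y].mean(),int((ys==y).sum())) for y in np.unique(ys)] if n=='red' else onz(cam,xs.mean(),ys.mean(),z))
E
```

```text
time: 23.25
ee_pos: [0.3431, -0.1032, 0.1778]
tcp_rot: [179.9, 0.0, 96.2]
wrist_force: [0.6, -0.7, 0.5]
opening: 0.0342
t 23.25 p [ 0.3431 -0.1032  0.1778] rpy [1.7992e+02 1.0000e-02 9.6170e+01] F [ 0.6 -0.7  0.5] op 0.0342 q [-16.8 -22.2 -19.8  92.4   0.  -22.9]
top red 27 339.1111111111111 189.55555555555554 [(187, np.float64(339.5), 4), (188, np.float64(339.0), 5), (189, np.float64(339.0), 5), (190, np.float64(339.0), 5), (191, np.float64(339.0), 3), (192, np.float64(339.0), 3), (193, np.float64(339.5), 2)]
top green 3 339.0 196.0 [ 0.49855246 -0.08715676  0.054     ]
scene red 33 322.3333333333333 213.84848484848484 [(209, np.float64(323.0), 1), (210, np.float64(323.0), 3), (211, np.float64(323.0), 3), (212, np.float64(322.5), 4), (213, np.float64(322.5), 4), (214, np.float64(322.5), 4), (215, np.float64(322.5), 4), (216, np.float64(322.5), 4), (217, np.float64(321.5), 4), (218, np.float64(320.0), 1), (219, np.float64(320.0), 1)]
scene green 4 317.75 220.75 [ 0.49655865 -0.08477637  0.054     ]
```

View pics/s20.png

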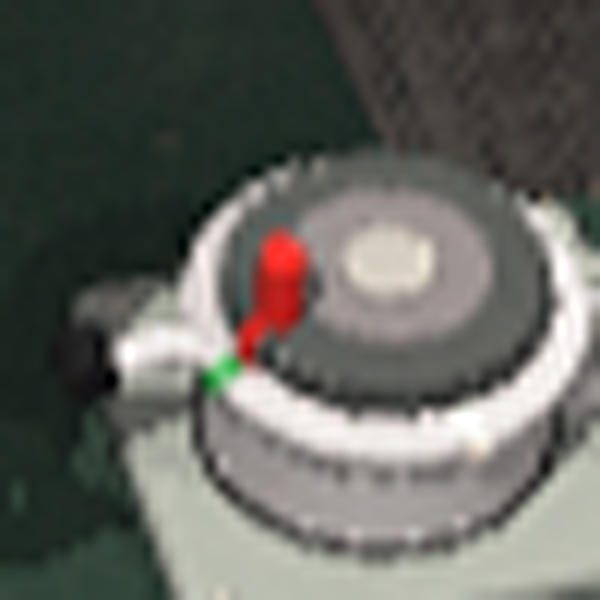

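View pics/t10.png

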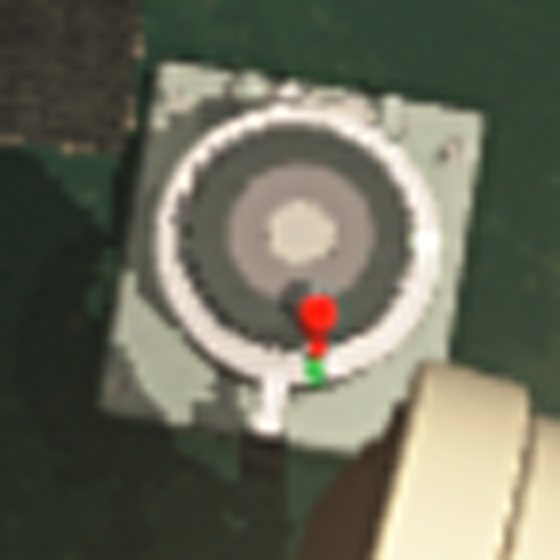

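The pointer runs straight at the green mark in both views. Quantifying that:

```bash
python3 - <<'E'
from h import *
def ang(cam,u,v,z,C):
    d=onz(cam,u,v,z)[:2]-C; return round(float(np.degrees(np.arctan2(d[1],d[0])))%360-360,1), round(float(np.hypot(*d)),4)
for C in([.5448,-.0813],[.5440,-.0805]):
    cam='top' if C[0]>.5445 else 'scene'
    if cam=='top': L=dict(post=(339.1,188.8,.090),tip=(339.3,192.7,.067),green=(339,196,.054))
    else: L=dict(post=(323.0,211.3,.088),tip=(320,218.5,.067),green=(317.75,220.75,.054))
    for k,v in L.items(): print(cam,k,ang(cam,*v,np.array(C)))
# locked world angle = -163.1-10.3
# expected pixels for pointer at joint values
for j in (1.3,1.45,1.6):
    a=np.radians(-80)-j+CYAW
    print(j,[proj(cam,[C[0]+r*np.cos(a),C[1]+r*np.sin(a),z]).round(1) for cam,C in(('top',(.5448,-.0813)),('scene',(.544,-.0805))) for r,z in((.033,.09),(.04,.067),(.045,.054))])
state()
E
```

```text
top post (-172.5, 0.0326)
top tip (-171.2, 0.0396)
top green (-172.8, 0.0466)
scene post (-171.7, 0.0318)
scene tip (-167.6, 0.044)
scene green (-174.8, 0.0476)
1.3 [array([340.7, 188.6]), array([340.9, 192.5]), array([341.1, 195. ]), array([323.5, 211.8]), array([321.5, 218.3]), array([320.1, 222.1])]
1.45 [array([338.9, 188.9]), array([338.8, 192.9]), array([338.8, 195.5]), array([322.5, 210.8]), array([320.3, 217. ]), array([318.7, 220.7])]
1.6 [array([337.2, 189. ]), array([336.7, 193. ]), array([336.4, 195.6]), array([321.7, 209.7]), array([319.3, 215.7]), array([317.6, 219.2])]
t 23.4 p [ 0.3436 -0.1035  0.1782] rpy [1.7984e+02 4.0000e-02 9.6060e+01] F [-0.6 -0.5  0.4] op 0.0342 q [-16.8 -22.3 -19.8  92.3   0.  -22.8]
```

Top puts the collar at about 1.43 rad, and the gripper's angle at release gives 1.44. The scene view's small pointer tip reads lower (about 1.35), but that is only 1 px. Everything is clear, so I'm handing in.

```bash
python3 - <<'E'
from h import *
im=optics.camera('top')[:,:,::-1]; a=cv2.imread('pics/top0.png')
for n,b in dict(vial=np.s_[155:182,238:262],box=np.s_[110:158,412:455],drop=np.s_[198:222,432:455]).items():
    print(n,np.abs(im[b].astype(int)-a[b]).mean().round(1))
S=optics.camera('scene'); print('ok'); print(bot.job_done())
E
```

```text
vial 8.8
box 3.2
drop 8.5
ok
the job is handed in; nothing more can be done
None
```

I opened the lid to about 1.75 rad, set the dish level on the pedestal and let it go. Then I shut the lid against its stop (17 N felt) and turned the collar clockwise by its post to the green mark. I handed the job in at about 23.5 s. No verdict is reported.

**Dish:** Before closing, both views showed it flat and within about 2 mm of the pad centre. It can't be seen with the lid shut.

**Lid:** After shutting, the knob in the scene view was about 1 px from its shut position. In the top view it sat about 1.6 px off.

**Chamber position:** The camera and the arm's own motion disagreed by about 3 mm in x. I placed the dish by camera-relative positions, so this should mostly cancel.

**Collar:** The top view gave about 1.43 rad and the gripper's angle at release about 1.44. In the scene view the post gave about 1.42. The pointer tip there read lower, about 1.35; it is a single pixel and I set it aside.

**Bystanders:** I never came near the vial, dropper bottle or slide box. My last comparison was only an average image difference, with small values (3 to 9) that I put down to shadows moving, so their positions weren't measured directly.

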